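# Set up the handle-dip pot: liner in, lid set on, overcap off and held

## Robot

A 6-joint arm with a two-finger parallel gripper is mounted at the origin on the work surface. World frame = base frame: x ahead of the robot, y to its left, z up, the work surface at z = 0. Lengths are in mm, angles in rad, forces in N, time in s.
With the tool pointing down it reaches from about 275 to 1000 mm from the base axis. Payload 8.4 kg.
Tool frame: the origin (TCP) lies on the centre line of the jaws, within the pads' length; the fingertips stand 22 mm ahead of it and the grasp point (between the pads) lies 3 mm ahead of it; z points along the fingers, x is the direction in which the jaws open and shut, and the axes are right-handed (so a half turn about z gives the same grasp; the last joint's range is limited). The gripper opens to 85 mm and grips with 20 to 120 N. Pads are 22 mm wide; open, the fingers measure 114 mm over their backs; the gripper's body (76 mm by 85 mm) begins 54 mm behind the grasp point. The pads swing forward as they close: fully open they stand 13 mm farther back than shut.
Start: joints at [1.103, 0.353, 1.633, -0, 1.155, -0.002], TCP at [280.71, 558.417, 253.281] pointing down, gripper open.
Joint ranges: [-2.63, 2.63], [-0.92, 2.1], [0.06, 2.66], [-1.3, 4.44], [0, 2.69], [-3.02, 3.02]. Speed limits (rad/s): [2.22, 2.22, 2.79, 3.14, 3.14, 3.14].

## Interface

Orientations are given as [roll, pitch, yaw] about the fixed x, y, z axes, in that order (R = Rz(yaw) Ry(pitch) Rx(roll)).
In Python, from rig import status, viewer, job gives the robot as it stands.
- The arm moves only by the tool send_rows, never from a script. Its argument "plan" is a list of rows, each a list of 3 entries, a list of its own where there are three numbers: the shift along the tool's x, y, z in m, then the turn, a rotation vector about the tool's x, y, z in rad, then the opening, from -1 (shut) to 1 (fully open). In form: [[[x, y, z], [rx, ry, rz], jaw], ...]. A call has exactly 5 rows; each row is the pose to reach, as a shift and turn from the pose measured when the call began, along the tool's axes at that moment; what a row does not reach only later rows make up. A row lasts 1/12 s, in which the tool goes at most 41.7 mm and 7.16 degrees, less where a joint would pass 70% of its speed; a pose out of reach is approached as far as the arm can. A call with a gripper value outside its range is refused whole. The fingers move at their own pace and stop on an object; "squeeze" is the grip in N (left out, the last holds). Time passes only in rows, so rows that repeat a pose let the fingers close, or fill a call up. It gives the time, the measured TCP pose, the force and the opening at its end, in the units of the state.
- status.sense(): the state, without advancing time (a new reading comes with each control period).
- viewer.grab_frame(name): name is "scene" or "side" or "wrist"; returns the picture (400x640x3 uint8, red, green, blue); there is no depth.
- viewer.camera_params(name): a dict with "intrinsics" (3x3 intrinsics, pixels), "xyz" and "orientation" of the camera in the world. Camera axes: x right, y down, z forward; pixel columns grow to the right and rows downward; lengths in mm; the calibration is good to about 2 mm. The wrist camera is an equidistant fisheye: a pixel r from the principal point sees the ray r / f radians off the axis. A picture is of the moment at which its call begins: read the wrist's pose just before it. camera_params takes no time and is no camera call; for the wrist camera it gives the pose at the moment of the call.
- job.sign_off(): hands the job in, once; it reports no verdict.
Trained networks look in the newest picture that a camera, given by its name, has taken for a name from the list of things; names that differ only in an ending like _2 or _b are one class to them, and where a whole thing is asked for, a point or a joint stands for the part that bears it (a point fixed in the world has none). Each returns a list of dicts, best first, with "p" (0 to 1); they miss things now and then, are a little off and sometimes report something else, mostly with a low value. They report only what shows in the picture. A call takes as long as a camera call. They do not tell look-alikes from the thing itself.
- viewer.cut_out(label, camera): "mask" (400x640 bool, what is visible of it) and "extent" ([left, top, width, height] in pixels, round what is visible of it).
The state is a dict: "clock": time; "qpos": joint angles; "qvel": joint speeds; "joint_efforts": joint torques, N m; "eef_pos": TCP position; "tcp_rot": TCP orientation; "contact_force": force on the tool from outside, world axes, zero at the start; "wrist_torque": the same for the moment, N m; "opening": opening from 0.0 (shut) to 1.0 (fully open).
Only numpy, scipy, OpenCV 4.12 (cv2) and the standard library are available. Lean on these libraries where they do the work, as an engineer would, in place of code of your own. Each camera call takes 0.05 s, during which the arm holds its last target.

## Task

Get the dip pot ready for filling: stand the empty liner cup upright in the pot, right down on its floor, then close the pot by lowering the lid set onto it as one piece (the inner lid with its overcap still on), set down rather than dropped, fully seated and let go. Then take the overcap alone and lift it straight up off the inner lid, which must stay seated on the pot. Finish still holding the overcap upright in the air above the pot, about 10 cm above where it sat; leave everything else on the bench where it is.

Things in the scene. Friction and masses are not known exactly. Their poses are not given: they have to be found in the camera images.
- pot_rim (a point): Centre of the mouth of the dip pot, 70 mm above the bench, z up. A thick steel cup, 72 mm outside diameter, on a round drip foot (116 mm diameter, 8 mm thick) fixed to the bench. Bore 52 mm diameter, 50 mm deep (floor 20 mm above the bench); flat rim 10 mm wide. A small clamp screw sticks out 54 mm from the axis on the robot's side, 30 mm above the bench.
- liner_center (a point): Centre, half-way up, of the liner: a plain straight open cup, 48 mm outside diameter, 72 mm tall, wall 2.5 mm, about 40 g, standing on the bench, open end up; this point is 36 mm above its underside, z up its axis. On the pot's floor it stands 22 mm proud of the rim, enough to hold it by.
- inner_lid_center (a point): On the axis of the inner lid, 14 mm above its lower edge, z up. Turned metal, about 170 g: skirt 64 mm outside diameter, 57 inside, open below, 24 deep; flat shoulder 28 mm above the lower edge; from it a hollow neck, 40 mm diameter, 26 mm tall. Starts on the bench on its lower edge, overcap on. On the pot the skirt surrounds the liner's top and the lower edge rests on the rim.
- overcap_center (a point): Centre, half-way up, of the overcap: plastic, about 50 g, 61 mm diameter, 34 mm tall, flat top, 47 mm bore 29 mm deep; 17 mm above its lower edge, z up. Sits loose over the inner lid's neck, edge on the shoulder (set 62 mm tall), clears it after 26 mm of lift. Fingers reaching down to the wider skirt hold the inner lid, which carries the cap; fingers above it hold the cap alone.
- ferrule_tray: Bystander: open grey tray 85 x 130 x 22 mm full of short metal tubes, near the robot. Origin at the centre of its underside.
- bottle: Bystander: clear bottle, 60 mm diameter, 150 mm tall, far left. Origin at the centre of its underside.
- stick_cup: Bystander: white cup, 72 mm across, 85 mm tall, with wooden sticks standing up to 190 mm, far right. Origin at the centre of its underside.
- brush: Bystander: a finished brush lying behind the pot, 160 mm long, 16 mm thick. Origin about mid-length on the bench, x towards its head.
- tape: Bystander: a roll of tape lying flat, 92 mm diameter, 24 mm tall, at the left. Origin at the centre of its underside.
- jar: Bystander: closed glass jar with a metal cap, 68 mm diameter, 75 mm tall, at the right. Origin at the centre of its underside.
- handle_tray: Bystander: low grey tray 150 x 70 x 18 mm with six dark handles in it, far left. Origin at the centre of its underside.
There are look-alikes about, which are no part of the job. What is shaped like the part that bears liner_center but blue or red is not meant. What is shaped like the part that bears inner_lid_center but red or turquoise is not meant.

How it is judged (in metres and radians):
On the way, in this order (a step that is already met when the one before it is completed fails the run):
1. the liner stands upright on the floor of the pot (z of liner_center in the frame of pot_rim below -0.011 m and horizontal distance between liner_center and pot_rim below 0.005 m and angle between liner_center's own z axis and vertical below 0.08 rad), for 0.2 s.
2. the lid set, overcap still on, is seated on the pot over the liner and let go (z of inner_lid_center in the frame of pot_rim below 0.0165 m and horizontal distance between inner_lid_center and pot_rim below 0.008 m and angle between inner_lid_center's own z axis and vertical below 0.06 rad and z of overcap_center in the frame of inner_lid_center below 0.0345 m and z of liner_center in the frame of pot_rim below -0.011 m and contact force between the fingers and inner_lid below 0.1 N and contact force between the fingers and overcap below 0.1 N), for 0.2 s.
At the end, for the whole second after the job is handed in: Liner on the pot floor (3 mm); inner lid seated on the rim (2.5 mm high, 8 mm off centre, 3.5 deg), free of the fingers; overcap gripped (over 1 N), still, upright within 11 deg, 60 to 160 mm above where it sat, within 50 mm of the pot axis (z of liner_center in the frame of pot_rim below -0.011 m and horizontal distance between liner_center and pot_rim below 0.005 m and z of inner_lid_center in the frame of pot_rim between 0.0115 and 0.0165 m and horizontal distance between inner_lid_center and pot_rim below 0.008 m and angle between inner_lid_center's own z axis and vertical below 0.06 rad and contact force between the fingers and inner_lid below 0.1 N and contact force between overcap and inner_lid below 0.05 N and z of overcap_center in the frame of pot_rim between 0.105 and 0.205 m and horizontal distance between overcap_center and pot_rim below 0.05 m and angle between overcap_center's own z axis and vertical below 0.2 rad and contact force between the fingers and overcap above 1 N and linear speed of overcap below 0.02 m/s); the arm keeps its last pose, push and grip.
It fails at once if the overcap comes off the inner lid while that is not seated on the pot (distance between overcap_center and inner_lid_center above 0.045 m and (z of inner_lid_center in the frame of pot_rim above 0.019 m or z of inner_lid_center in the frame of pot_rim below 0 m or horizontal distance between inner_lid_center and pot_rim above 0.012 m)).
It fails at once if the lid set is dropped (contact force between the fingers and inner_lid below 0.01 N and contact force between the fingers and overcap below 0.01 N and linear speed of inner_lid above 0.55 m/s).
It fails at once if a bystander is pushed more than 30 mm or the upright ones are knocked over (distance of any of ferrule_tray, bottle, stick_cup, brush, tape, jar, handle_tray from where it was at the start of the episode above 0.03 m or angle between any of bottle, stick_cup, jar's own z axis and vertical above 0.5 rad).
It also fails if it takes over 67 s, if anything falls off the work surface, if the arm or the gripper's body presses on something with over 40 N, if the wrist force passes 120 N, or if a joint passes its speed limit or range.

## Working session

There is one attempt and no reset: what is moved stays moved. The work goes in short steps, Python scripts to look and compute and a tool call to move; the robot and the scene stay as the last step left them, time stands still between calls to the robot, and variables do not carry over. Pictures are saved under pics/ and viewed, and the job is handed in when it is done.

Besides the shell and the picture viewer there is one more tool, called as name(argument=value, ...) on one line, values as JSON. send_rows: Moves the arm, as the interface text tells. Its arguments: {"type":"object","properties":{"plan":{"type":"array"},"squeeze":{"type":"number"}},"required":["plan"]}

```bash
ls; mkdir -p pics
python3 - <<'E'
from rig import status, viewer, job
import cv2
print(status.sense())
for n in ["scene","side","wrist"]:
    p=viewer.camera_params(n); print(n,p)
    im=viewer.grab_frame(n); cv2.imwrite(f"pics/a_{n}.png",im[:,:,::-1])
E
```

```text
pics
{'clock': 0.0, 'qpos': array([ 1.10261968e+00,  3.53636520e-01,  1.63414740e+00,  2.61005610e-05,
        1.15518066e+00, -2.35268143e-03]), 'qvel': array([-0.00179811, -0.00031456,  0.00028512, -0.0003747 , -0.00040441,
        0.00031026]), 'joint_efforts': array([ 1.32219186e-03, -6.05268645e+01, -3.42062330e+01,  9.08953348e-05,
        9.41460778e-03,  1.14282523e-05]), 'eef_pos': array([280.48968344, 558.02559709, 252.56323735]), 'tcp_rot': array([-3.14156556e+00,  1.37187035e-03,  1.10496183e+00]), 'contact_force': array([-0.02020874, -1.06566012, -0.30468449]), 'wrist_torque': array([ 0.00883975,  0.07377315, -0.01171409]), 'opening': 1.0032021977393932}
scene {'intrinsics': array([[388.59506044,   0.        , 322.78033353],
       [  0.        , 388.59506044, 204.55989876],
       [  0.        ,   0.        ,   1.        ]]), 'xyz': array([1236.82196554, -381.27747619,  750.55121889]), 'orientation': array([-2.26769296, -0.01879053,  1.05258561])}
side {'intrinsics': array([[368.98732899,   0.        , 315.54018664],
       [  0.        , 368.98732899, 197.36775993],
       [  0.        ,   0.        ,   1.        ]]), 'xyz': array([ 469.93831845, -790.0510703 ,  942.99769795]), 'orientation': array([-2.40624852,  0.01921023, -0.12336159])}
wrist {'intrinsics': array([[309.70691629,   0.        , 316.97315378],
       [  0.        , 309.70691629, 197.553779  ],
       [  0.        ,   0.        ,   1.        ]]), 'xyz': array([211.7565058 , 592.5193776 , 373.90199968]), 'orientation': array([2.84117895e+00, 3.55830458e-04, 1.10575111e+00])}
```

View pics/a_scene.png

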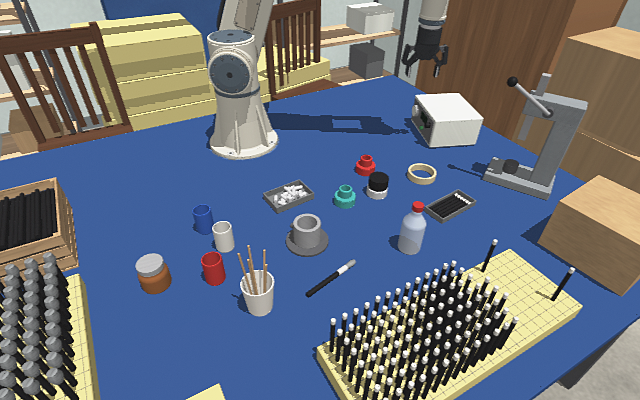

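View pics/a_side.png

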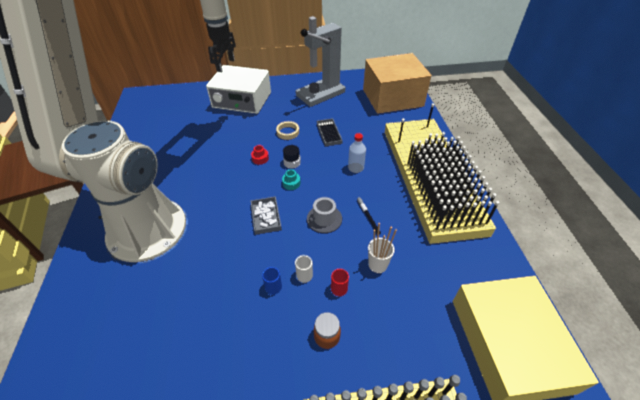

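View pics/a_wrist.png

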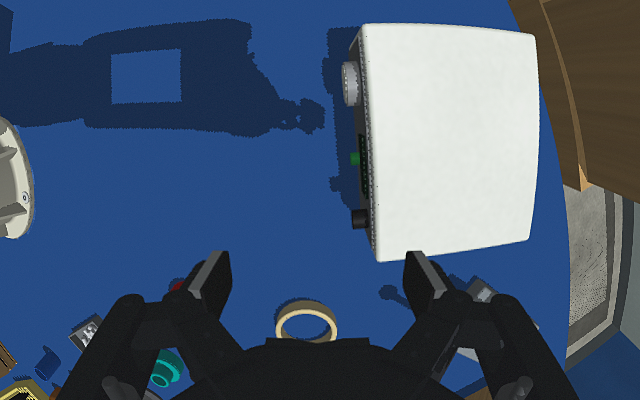

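Candidates in the scene view: liners are white (223,236), blue (203,220) and red (213,268). I choose the white one, since blue and red are excluded. Lid sets are black/white (378,185), turquoise (345,197) and red (366,165). I choose the black/white one. The pot is at (306,233).

```bash
cat > h.py <<'E'
from rig import status, viewer, job
import cv2, numpy as np
from scipy.spatial.transform import Rotation as Ro
from scipy.optimize import least_squares
def cam(n):
    p=viewer.camera_params(n); return p["intrinsics"],np.array(p["xyz"]),Ro.from_euler("xyz",p["orientation"]).as_matrix()
def proj(P,c,fish=False):
    K,t,R=c; q=(np.atleast_2d(P)-t)@R
    if fish:
        r=np.hypot(q[:,0],q[:,1]); th=np.arctan2(r,q[:,2]); s=th/np.maximum(r,1e-9)
        return np.c_[K[0,0]*q[:,0]*s+K[0,2],K[1,1]*q[:,1]*s+K[1,2]]
    return np.c_[K[0,0]*q[:,0]/q[:,2]+K[0,2],K[1,1]*q[:,1]/q[:,2]+K[1,2]]
A=np.linspace(0,2*np.pi,73)[:-1]
def ring(x,y,z,r): return np.c_[x+r*np.cos(A),y+r*np.sin(A),np.full(72,z)]
def sil(x,y,prof): return np.vstack([ring(x,y,z,r) for r,z in prof])
def bb(u): return np.r_[u.min(0),u.max(0)]
def ground(uv,c,z):
    K,t,R=c; d=R@np.r_[(uv[0]-K[0,2])/K[0,0],(uv[1]-K[1,2])/K[1,1],1]; return t+d*(z-t[2])/d[2]
E
python3 - <<'E'
from h import *
prof={"liner_center":[(24,0),(24,72)],"inner_lid_center":[(32,0),(32,28)],"overcap_center":[(30.5,28),(30.5,62)],"jar":[(34,0),(34,75)]}
for n in ["scene","side"]:
    im=viewer.grab_frame(n); c=cam(n)
    for l in ["liner_center","inner_lid_center","overcap_center","pot_rim","jar","ferrule_tray","stick_cup"]:
        for d in viewer.cut_out(l,n)[:4]:
            m=d["mask"]
            if m.sum()==0: continue
            e=d["extent"]; ys,xs=np.nonzero(m); B=np.r_[xs.min(),ys.min(),xs.max()+1,ys.max()+1]
            s=""
            if l in prof:
                g=ground((xs.mean(),ys.mean()),c,30)
                f=least_squares(lambda p:bb(proj(sil(p[0],p[1],prof[l]),c))-B,g[:2]); s=(f.x.round(1),f.fun.round(1))
            print(n,l,round(d["p"],2),np.round(e),im[m].mean(0).round(),s)
    k=4
    if n=="scene": a=im[150:300,190:400]
    else: a=im[140:300,250:400]
    cv2.imwrite(f"pics/b_{n}.png",cv2.resize(a[:,:,::-1],None,fx=3.7,fy=3.7,interpolation=cv2.INTER_CUBIC))
E
```

```text
scene liner_center 0.97 [196. 206.  17.  26.] [ 47.  75. 140.] (array([ 402.4, -263.6]), array([-0.5, -0.3,  0.5,  0.2]))
scene liner_center 0.89 [197. 250.  27.  35.] [150.  49.  49.] (array([ 584.8, -294.5]), array([-0.3, -0.8,  0.4,  0.7]))
scene liner_center 0.84 [212. 221.  20.  30.] [177. 174. 166.] (array([ 495.3, -237.4]), array([-1. , -1.1,  1. ,  0.9]))
scene liner_center 0.57 [405. 166.  30.  18.] [172. 161. 132.] (array([519.9, 404.9]), array([ 4.9, -2.6, -4.7,  2.7]))
scene inner_lid_center 0.91 [333. 186.  22.  24.] [ 65. 145. 141.] (array([477.1, 143.4]), array([-0.3,  2.4,  0.3, -2.2]))
scene inner_lid_center 0.86 [356. 156.  19.  19.] [161.  52.  52.] (array([366. , 294.9]), array([ 0.1,  2.3, -0.1, -2.1]))
scene inner_lid_center 0.58 [366. 187.  24.  13.] [162. 162. 162.] (array([512.2, 237.3]), array([-0.5, -4.2,  0.5,  3.9]))
scene overcap_center 0.65 [367. 170.  22.  20.] [38. 37. 39.] (array([498. , 250.9]), array([-0.1, -0.5,  0.1,  0.4]))
scene jar 0.91 [135. 252.  36.  41.] [150. 127. 112.] (array([ 533.3, -418. ]), array([-1.1, -1.4,  1.1,  1.2]))
scene jar 
[... 781 characters left out ...]
, 291.7]), array([ 0.1,  1.7, -0.1, -1.6]))
side inner_lid_center 0.55 [281. 172.  23.  18.] [ 29. 122. 126.] (array([479.8, 141.3]), array([-0.3,  0.8,  0.3, -0.8]))
side inner_lid_center 0.5 [314. 314.  26.  32.] [151. 138. 136.] (array([ 529.2, -415. ]), array([ 0.8,  3.6, -0.8, -3.3]))
side overcap_center 0.47 [282. 145.  18.  17.] [28. 32. 45.] (array([492.2, 247.4]), array([-0.1, -0.5,  0.1,  0.5]))
side pot_rim 0.91 [306. 195.  34.  40.] [ 95.  99. 109.] 
side jar 0.68 [313. 315.  29.  33.] [152. 138. 136.] (array([ 527.5, -424.7]), array([-0.6, -1.5,  0.6,  1.4]))
side ferrule_tray 0.64 [251. 196.  31.  39.] [137. 141. 148.] 
side stick_cup 0.71 [366. 225.  30.  48.] [135. 130. 125.]
```

```bash
ls pics
```

```text
a_scene.png
a_side.png
a_wrist.png
b_scene.png
b_side.png
```

View pics/b_scene.png

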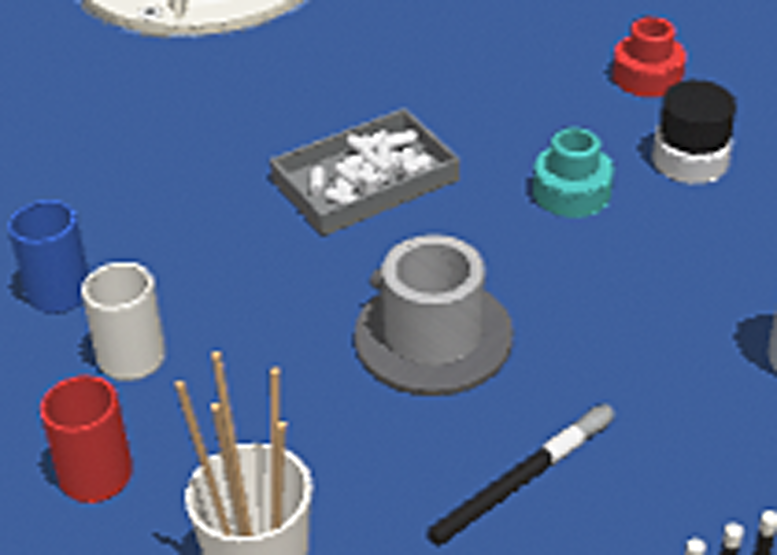

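View pics/b_side.png

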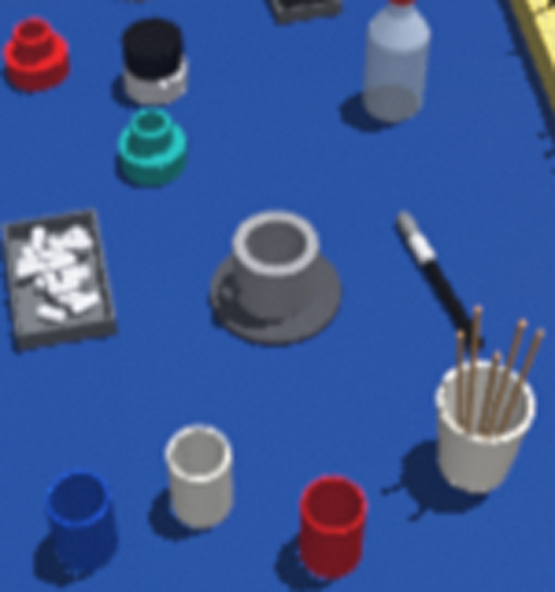

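Run:
```python
from h import *
s=status.sense(); K,t,R=cam("wrist")
T=Ro.from_euler("xyz",s["tcp_rot"]).as_matrix()
print("cam in tool",T.T@(t-s["eef_pos"]),(T.T@R).round(3))
# pot bbox fit in side
c=cam("side")
B=np.array([306,195,340,235])
f=least_squares(lambda p:bb(proj(sil(p[0],p[1],[(58,0),(58,8),(36,70)]),c))-B,[550,0]);print(f.x,f.fun)
c=cam("scene")
g=ground((306,223),c,70);print(g, ground((306,239),c,4))
for p in [(495,-239),(496,249)]: print(p)
```

```text
cam in tool [  -0.2646794   -76.93551791 -121.2729134 ] [[ 1.     0.     0.001]
 [-0.001  0.955  0.296]
 [-0.001 -0.296  0.955]]
[569.24828889 -39.88837473] [-0.83380544  1.62086523  0.83424749 -1.53778688]
[580.47846476 -42.15219934  70.        ] [573.24811009 -39.00585429   4.        ]
(495, -239)
(496, 249)
```

The close crops confirm the choice: the white upright liner, and the lid set with a white skirt and black cap. First I move over the lid set to measure it with the wrist camera.

```bash
cat > go.py <<'E'
import sys
from h import *
def plan(x,y,z,yaw=None):
    s=status.sense(); T=Ro.from_euler("xyz",s["tcp_rot"])
    yaw=s["tcp_rot"][2] if yaw is None else yaw
    D=Ro.from_euler("xyz",[np.pi,0,yaw])
    sh=T.inv().apply(np.array([x,y,z])-s["eef_pos"])/1000
    print("t",round(s["clock"],2),"at",s["eef_pos"].round(1),s["tcp_rot"].round(4),"F",s["contact_force"].round(1),"op",round(s["opening"],3),"q6",s["qpos"].round(2))
    print("shift",sh.round(4),"rot",(T.inv()*D).as_rotvec().round(3))
if __name__=="__main__":
    a=[float(v) for v in sys.argv[1:]]; plan(*a)
E
python3 go.py 495 249 250 0.3
python3 - <<'E'
from h import *
im=viewer.grab_frame  # fingertip geometry from first wrist picture
s=status.sense(); K,t,R=cam("wrist"); T=Ro.from_euler("xyz",s["tcp_rot"]).as_matrix()
o=T.T@(t-s["eef_pos"])
for u,v,xx in [(231,252,-42.5),(205,300,-42.5),(407,252,42.5)]:
    d=np.array([u-K[0,2],v-K[1,2]]);r=np.hypot(*d);th=r/K[0,0]
    ray=T.T@R@np.r_[d/r*np.sin(th),np.cos(th)]
    print(o+ray*(xx-o[0])/ray[0])
E
```

```text
t 0.95 at [280.7 558.4 253.3] [-3.1416 -0.      1.105 ] F [ 0.4 -0.3  0.4] op 1.002 q6 [ 1.1   0.35  1.63  0.    1.16 -0.  ]
shift [-0.1802  0.3304  0.0033] rot [-0.    -0.     0.805]
[-42.5         -7.68594906  11.44224392]
[-42.5         -8.01889692 -29.87612523]
[ 42.5        -10.6679763    5.63508147]
```

send_rows(plan=[[[-0.02,0.035,0],[0,0,0.09],1],[[-0.04,0.07,0],[0,0,0.18],1],[[-0.06,0.105,0],[0,0,0.27],1],[[-0.08,0.14,0],[0,0,0.36],1],[[-0.1,0.175,0],[0,0,0.45],1]])

```text
clock: 1.37
eef_pos: [392.8, 389.0, 253.4]
tcp_rot: [3.142, -0.0, 0.651]
contact_force: [1.2, 1.2, 0.2]
opening: 1.001
```

```bash
python3 go.py 495 249 250 0.3
```

```text
t 1.37 at [392.8 389.  253.4] [ 3.1416e+00 -3.0000e-04  6.5110e-01] F [1.2 1.2 0.2] op 1.001 q6 [ 0.78  0.24  1.79 -0.    1.11  0.13]
shift [-0.0035  0.1733  0.0034] rot [-0.    -0.     0.351]
```

send_rows(plan=[[[-0.001,0.04,0.001],[0,0,0.09],1],[[-0.002,0.08,0.002],[0,0,0.18],1],[[-0.003,0.12,0.003],[0,0,0.27],1],[[-0.003,0.155,0.003],[0,0,0.35],1],[[-0.0035,0.173,0.003],[0,0,0.35],1]])

```text
clock: 1.78
eef_pos: [496.8, 246.2, 250.6]
tcp_rot: [3.141, -0.001, 0.294]
contact_force: [0.1, 0.3, 0.0]
opening: 0.998
```

```bash
cat > wl.py <<'E'
import sys
from h import *
c=cam("wrist"); im=viewer.grab_frame("wrist"); cv2.imwrite(f"pics/{sys.argv[1]}.png",im[:,:,::-1])
s=status.sense(); print("t",s["clock"],s["eef_pos"].round(1),s["tcp_rot"].round(3))
np.savez(f"{sys.argv[1]}.npz",im=im,K=c[0],t=c[1],R=c[2])
prof={"liner_center":[(24,0),(24,72)],"inner_lid_center":[(32,0),(32,28)],"overcap_center":[(30.5,28),(30.5,62)]}
for l in sys.argv[2:]:
    for d in viewer.cut_out(l,"wrist")[:4]:
        m=d["mask"]
        if m.sum()==0: continue
        ys,xs=np.nonzero(m); B=np.r_[xs.min(),ys.min(),xs.max()+1,ys.max()+1]; r=""
        if l in prof:
            f=least_squares(lambda p:bb(proj(sil(p[0],p[1],prof[l]),c,True))-B,s["eef_pos"][:2]); r=(f.x.round(1),f.fun.round(1))
        print(l,round(d["p"],2),B,im[m].mean(0).round(),r)
E
python3 wl.py c1 inner_lid_center overcap_center
```

```text
t 1.8333 [497.7 245.1 250.6] [ 3.14e+00 -1.00e-03  2.98e-01]
inner_lid_center 0.69 [256 218 306 272] [ 15. 170. 167.] (array([481.3, 138.4]), array([-0.8,  0.1,  0.8, -0. ]))
inner_lid_center 0.6 [312 136 333 146] [146. 152. 160.] (array([492. , 281.3]), array([-18.1, -23.7,  18.3,  23.5]))
inner_lid_center 0.59 [198  79 255 135] [212.  45.  44.] (array([372.9, 288.7]), array([-0.6,  0.1,  0.6, -0.1]))
overcap_center 0.9 [285 140 342 199] [53. 54. 56.] (array([490.4, 252.4]), array([-1.2, -1.3,  1.2,  1.4]))
```

View pics/c1.png

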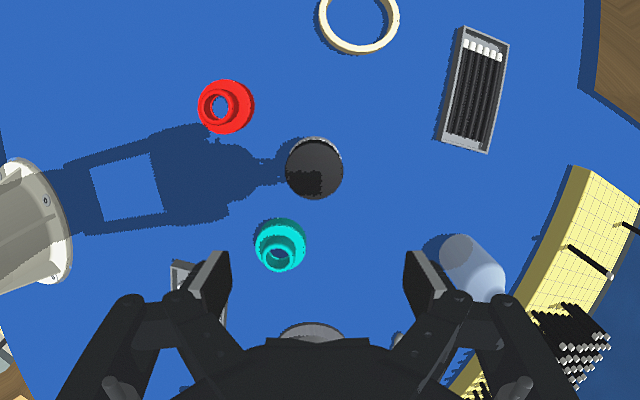

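```bash
python3 wl.py c2 overcap_center; python3 go.py 573 -40 250 1.4
```

```text
t 1.9833 [494.8 249.1 250.4] [-3.141 -0.     0.3  ]
overcap_center 0.87 [286 141 344 203] [55. 56. 59.] (array([491.1, 252.4]), array([-0.7,  0.2,  0.7, -0.1]))
t 2.03 at [494.4 249.7 250.4] [-3.1411e+00 -1.0000e-04  3.0120e-01] F [-0.2  0.1  0.5] op 1.002 q6 [0.46 0.25 1.79 0.   1.11 0.16]
shift [-1.09e-02  3.00e-01  2.00e-04] rot [-0.    -0.    -1.099]
```

send_rows(plan=[[[-0.002,0.04,0],[0,0,-0.11],1],[[-0.004,0.08,0],[0,0,-0.22],1],[[-0.006,0.12,0],[0,0,-0.33],1],[[-0.008,0.16,0],[0,0,-0.44],1],[[-0.01,0.2,0],[0,0,-0.56],1]])

```text
clock: 2.45
eef_pos: [543.6, 57.8, 250.4]
tcp_rot: [-3.141, -0.001, 0.863]
contact_force: [0.2, 0.3, 0.0]
opening: 1.004
```

```bash
python3 go.py 573 -40 250 1.4
```

```text
t 2.45 at [543.6  57.8 250.4] [-3.1412e+00 -7.0000e-04  8.6250e-01] F [0.2 0.3 0. ] op 1.004 q6 [ 0.1   0.23  1.8   0.    1.1  -0.76]
shift [-0.0552  0.086   0.0004] rot [-0.    -0.001 -0.537]
```

send_rows(plan=[[[-0.02,0.031,0],[0,0,-0.11],1],[[-0.038,0.06,0],[0,0,-0.22],1],[[-0.05,0.078,0],[0,0,-0.33],1],[[-0.055,0.086,0],[0,0,-0.44],1],[[-0.055,0.086,0],[0,0,-0.54],1]])

```text
clock: 2.87
eef_pos: [573.6, -40.6, 250.3]
tcp_rot: [3.141, -0.001, 1.408]
contact_force: [-0.2, -0.0, 0.3]
opening: 1.001
```

```bash
python3 wl.py d0 >/dev/null; python3 wl.py d1 pot_rim;  python3 go.py 492 -240 250 1.4
```

```text
t 2.9667 [573.1 -39.  250.3] [-3.141e+00 -1.000e-03  1.405e+00]
pot_rim 0.73 [269 121 367 215] [141. 144. 148.] 
t 3.02 at [573.  -38.7 250.3] [-3.1413e+00 -1.0000e-03  1.4012e+00] F [ 0.7  0.8 -1.1] op 1.001 q6 [-0.07  0.28  1.75  0.    1.12 -1.47]
shift [-2.121e-01 -4.590e-02  1.000e-04] rot [-0.    -0.001  0.001]
```

View pics/d1.png

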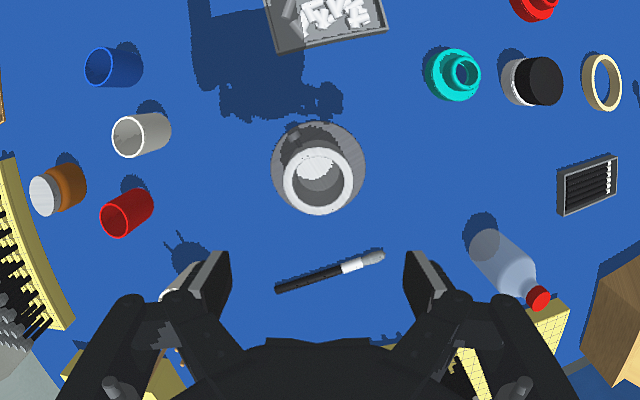

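```bash
cat > rim.py <<'E'
import sys
from h import *
# fit circle at height z, radius r to outer contour of bright blob near pixel
f,u,v,th,z,r=sys.argv[1],*map(float,sys.argv[2:7])
d=np.load(f+".npz"); im=d["im"]; c=(d["K"],d["t"],d["R"])
g=im.min(2).astype(np.uint8); b=(g>th).astype(np.uint8)
n,L,st,ce=cv2.connectedComponentsWithStats(b)
ys,xs=np.nonzero(L); i=np.argmin((xs-u)**2+(ys-v)**2); k=L[ys[i],xs[i]]
print("blob",st[k]); m=(L==k).astype(np.uint8)
cn=max(cv2.findContours(m,cv2.RETR_EXTERNAL,cv2.CHAIN_APPROX_NONE)[0],key=len)
h=cv2.convexHull(cn)[:,0].astype(float)
K,t,R=c
def back(p):
    q=(p-[K[0,2],K[1,2]])/K[0,0]; th=np.hypot(*q.T); ray=np.c_[q*(np.sin(th)/th)[:,None],np.cos(th)]@R.T
    return t+ray*((z-t[2])/ray[:,2])[:,None]
P=back(cn[:,0].astype(float))[:,:2]
s=least_squares(lambda p:np.hypot(*(P-p[:2]).T)-p[2],[*P.mean(0),r],loss="soft_l1")
print("outer centre",s.x.round(1),"resid",np.abs(s.fun).mean().round(2),"expected r",r)
cs=cv2.findContours(m,cv2.RETR_CCOMP,cv2.CHAIN_APPROX_NONE); 
for cc,hh in zip(cs[0],cs[1][0]):
    if hh[3]>=0 and len(cc)>30:
        P=back(cc[:,0].astype(float))[:,:2]; s=least_squares(lambda p:np.hypot(*(P-p[:2]).T)-p[2],[*P.mean(0),r],loss="soft_l1"); print("hole",s.x.round(1),np.abs(s.fun).mean().round(2))
u,v=int(u),int(v); a=im[max(v-60,0):v+60,max(u-80,0):u+80,::-1].copy()
cv2.imwrite(f"pics/{f}_crop.png",cv2.resize(a,None,fx=4,fy=4,interpolation=cv2.INTER_CUBIC))
mm=cv2.resize(m[max(v-60,0):v+60,max(u-80,0):u+80]*255,None,fx=4,fy=4); cv2.imwrite(f"pics/{f}_m.png",mm)
E
for th in 160 180 200 220; do python3 rim.py d1 290 181 $th 70 36; done
```

```text
blob [ 283  147   70   68 2275]
outer centre [573.3 -38.   34.8] resid 0.28 expected r 36.0
hole [575.8 -37.8  25.2] 3.83
blob [ 283  147   70   68 2192]
outer centre [573.3 -38.   34.6] resid 0.29 expected r 36.0
hole [575.8 -37.8  25.4] 3.71
blob [ 284  147   69   68 2055]
outer centre [573.4 -37.9  34.3] resid 0.28 expected r 36.0
hole [576.  -37.8  25.7] 3.81
blob [ 287  148   66   66 1332]
outer centre [574.  -37.   28.9] resid 3.41 expected r 36.0
```

View pics/d1_crop.png

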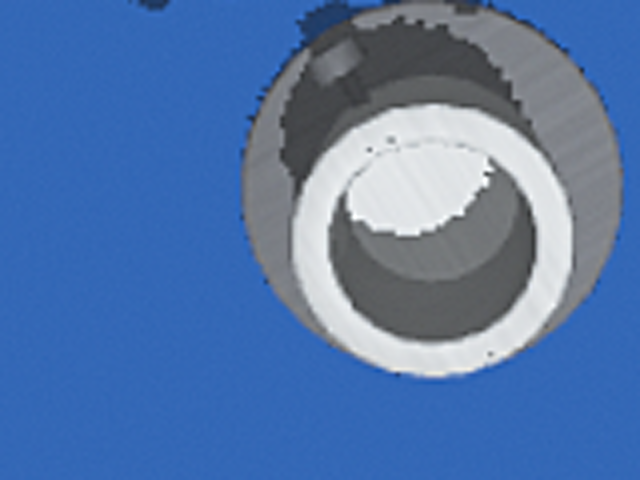

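Pot rim centre is about (573.3, -38.0). Next is the liner, viewed from the same relative pose so that camera bias cancels.

send_rows(plan=[[[-0.04,-0.009,0],[0,0.001,0],1],[[-0.08,-0.018,0],[0,0.001,0],1],[[-0.12,-0.027,0],[0,0.001,0],1],[[-0.16,-0.036,0],[0,0.001,0],1],[[-0.2,-0.043,0],[0,0.001,0],1]])

```text
clock: 3.43
eef_pos: [496.1, -228.5, 250.3]
tcp_rot: [-3.141, -0.002, 1.4]
contact_force: [0.8, 0.6, 0.4]
opening: 0.999
```

send_rows(plan=[[[-0.012,-0.003,0],[0,0,0],1],[[-0.012,-0.003,0],[0,0,0],1],[[-0.012,-0.003,0],[0,0,0],1],[[-0.012,-0.003,0],[0,0,0],1],[[-0.012,-0.003,0],[0,0,0],1]])

```text
clock: 3.85
eef_pos: [491.7, -238.2, 250.2]
tcp_rot: [-3.141, -0.003, 1.401]
contact_force: [-0.4, 0.0, -0.2]
opening: 1.005
```

```bash
python3 wl.py e1 liner_center; for th in 110 150 190; do python3 rim.py e1 325 165 $th 72 24; done;  python3 go.py 492 -240 250 1.4
```

```text
t 3.9 [ 491.7 -238.4  250.2] [-3.141e+00 -3.000e-03  1.401e+00]
liner_center 0.93 [261 225 305 284] [129.  29.  29.] (array([ 581.5, -292.2]), array([-0.3, -1.4,  0.4,  1.4]))
liner_center 0.79 [250  69 302 117] [ 32.  66. 128.] (array([ 397.6, -262.6]), array([-0.4, -0.6,  0.4,  0.6]))
liner_center 0.76 [293 146 341 201] [164. 165. 161.] (array([ 488.2, -236.6]), array([-0.1, -0.7,  0.1,  0.7]))
blob [ 293  146   48   55 1974]
outer centre [ 484.3 -236.8   25.2] resid 1.72 expected r 24.0
blob [293 155  47  46 989]
outer centre [ 487.3 -237.3   23.1] resid 0.26 expected r 24.0
hole [ 488.7 -237.5   19.6] 3.54
blob [293 155  47  46 498]
outer centre [ 487.4 -237.2   22.9] resid 0.27 expected r 24.0
hole [ 488.4 -237.1   20.6] 1.27
t 3.95 at [ 491.6 -238.5  250.2] [-3.1413e+00 -2.4000e-03  1.4013e+00] F [-0.   0.  -0.1] op 1.0 q6 [-0.46  0.23  1.8   0.    1.1  -1.86]
shift [-0.0014  0.0006  0.0002] rot [-0.    -0.002  0.001]
```

View pics/e1.png

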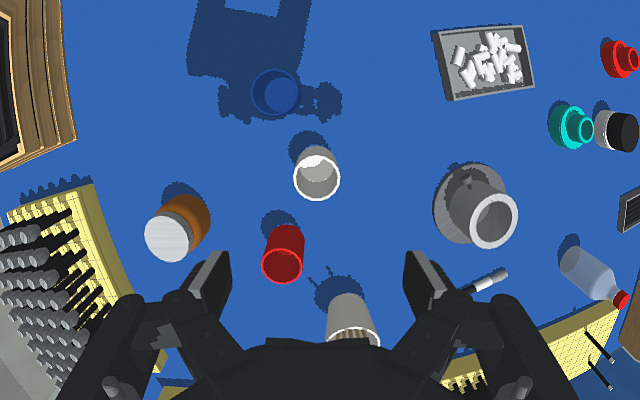

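View pics/e1_m.png

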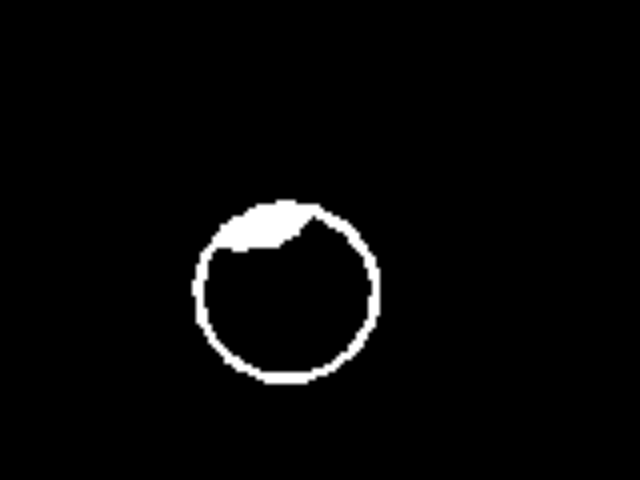

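```bash
python3 go.py 487.5 -237.2 72 1.4
```

```text
t 3.95 at [ 491.6 -238.5  250.2] [-3.1413e+00 -2.4000e-03  1.4013e+00] F [-0.   0.  -0.1] op 1.0 q6 [-0.46  0.23  1.8   0.    1.1  -1.86]
shift [ 0.0002 -0.0043  0.1782] rot [-0.    -0.002  0.001]
```

send_rows(plan=[[[0,-0.0045,0.03],[0,-0.002,0],1],[[0,-0.0045,0.065],[0,-0.002,0],1],[[0,-0.0045,0.1],[0,-0.002,0],1],[[0,-0.0045,0.125],[0,-0.002,0],1],[[0,-0.0045,0.14],[0,-0.002,0],1]])

```text
clock: 4.37
eef_pos: [486.1, -235.8, 107.3]
tcp_rot: [-3.138, -0.002, 1.402]
contact_force: [-0.7, 0.1, 0.6]
opening: 0.996
```

```bash
python3 go.py 487.5 -237.2 72 1.4
```

```text
t 4.37 at [ 486.1 -235.8  107.3] [-3.1379e+00 -1.5000e-03  1.4022e+00] F [-0.7  0.1  0.6] op 0.996 q6 [-0.45  0.41  1.93  0.    0.8  -1.86]
shift [-0.0012  0.0017  0.0353] rot [-0.004 -0.002  0.002]
```

send_rows(plan=[[[-0.001,0.0015,0.015],[-0.004,-0.002,0.002],1],[[-0.001,0.0015,0.028],[-0.004,-0.002,0.002],1],[[-0.001,0.0015,0.035],[-0.004,-0.002,0.002],1],[[-0.001,0.0015,0.035],[-0.004,-0.002,0.002],1],[[-0.001,0.0015,0.035],[-0.004,-0.002,0.002],1]])

```text
clock: 4.78
eef_pos: [487.6, -236.6, 72.4]
tcp_rot: [3.142, 0.0, 1.401]
contact_force: [-0.4, -0.5, -0.9]
opening: 1.002
```

```bash
python3 wl.py f1; python3 go.py 487.5 -237.2 72 1.4
```

```text
t 4.8333 [ 487.9 -236.9   72.9] [3.140e+00 1.000e-03 1.401e+00]
t 4.83 at [ 487.9 -236.9   72.9] [3.1405e+00 7.0000e-04 1.4006e+00] F [ 0.4  0.1 -0.2] op 0.995 q6 [-0.45  0.47  1.94 -0.    0.73 -1.85]
shift [-0.0004 -0.0004  0.0009] rot [0.001 0.001 0.001]
```

View pics/f1.png

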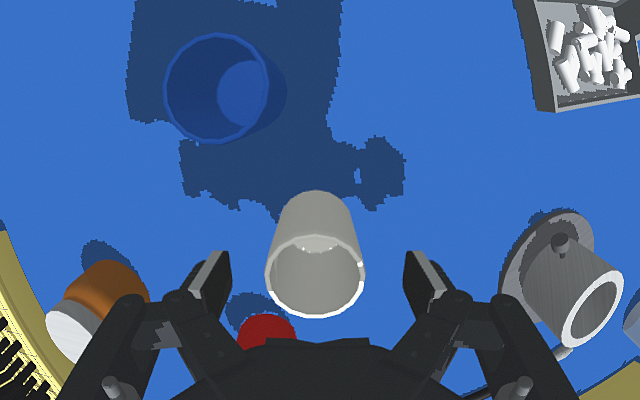

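The liner, rim centre about (315,275), sits between the pads at (212,275) and (425,275). I close gently.

send_rows(plan=[[[0,0,0.001],[0,0,0],0.2],[[0,0,0.001],[0,0,0],0.1],[[0,0,0.001],[0,0,0],0],[[0,0,0.001],[0,0,0],-0.2],[[0,0,0.001],[0,0,0],-0.3]], squeeze=30)

```text
clock: 5.25
eef_pos: [488.4, -237.2, 72.8]
tcp_rot: [3.139, 0.001, 1.4]
contact_force: [-2.1, 0.4, 6.0]
opening: 0.541
```

```bash
python3 wl.py f2; python3 rim.py f2 270 275 170 72 24; python3 go.py 487.5 -237.2 72 1.4
```

```text
t 5.3 [ 488.4 -237.2   72.8] [3.139e+00 1.000e-03 1.400e+00]
blob [ 268  233   99   84 1419]
outer centre [ 488.3 -236.8   22. ] resid 1.17 expected r 24.0
t 5.3 at [ 488.4 -237.2   72.8] [3.1391e+00 1.0000e-03 1.4004e+00] F [-0.9  0.4  4.8] op 0.544 q6 [-0.45  0.47  1.94 -0.    0.73 -1.85]
shift [-0.0002 -0.0009  0.0008] rot [0.002 0.001 0.   ]
```

View pics/f2.png

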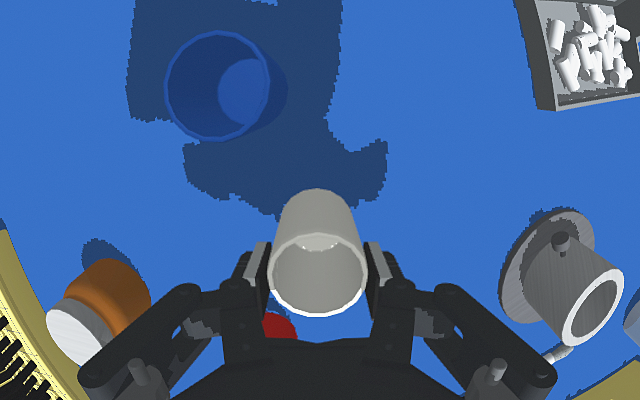

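send_rows(plan=[[[0,0,-0.01],[0.002,0.001,0],-0.3],[[0,0,-0.03],[0.002,0.001,0],-0.3],[[0,0,-0.06],[0.002,0.001,0],-0.3],[[0,0,-0.09],[0.002,0.001,0],-0.3],[[0,0,-0.12],[0.002,0.001,0],-0.3]])

```text
clock: 5.72
eef_pos: [487.8, -236.9, 194.8]
tcp_rot: [3.141, -0.0, 1.4]
contact_force: [1.1, 0.3, -0.8]
opening: 0.539
```

```bash
python3 go.py 574 -38 200 1.4; python3 wl.py f3
```

```text
t 5.72 at [ 487.8 -236.9  194.8] [ 3.1413 -0.      1.4003] F [ 1.1  0.3 -0.8] op 0.539 q6 [-0.45  0.29  1.87  0.    0.98 -1.86]
shift [ 0.2106  0.0512 -0.0052] rot [ 0. -0.  0.]
t 5.7667 [ 490.6 -238.3  200.7] [3.134e+00 2.000e-03 1.400e+00]
```

View pics/f3.png

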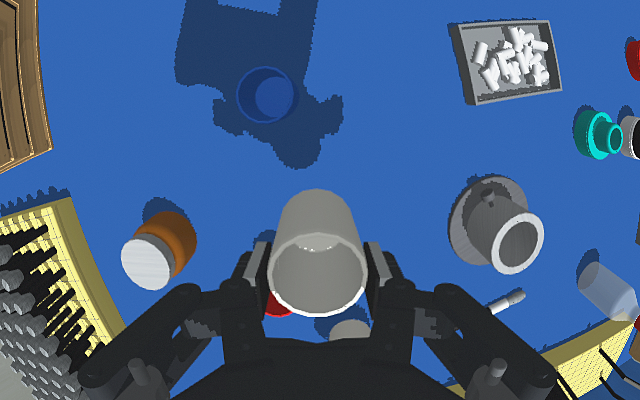

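The liner is held, unchanged in the image. I carry it to the pot.

send_rows(plan=[[[0.03,0.007,0],[0,0,0],-0.3],[[0.07,0.017,0],[0,0,0],-0.3],[[0.11,0.027,0],[0,0,0],-0.3],[[0.15,0.037,0],[0,0,0],-0.3],[[0.18,0.044,0],[0,0,0],-0.3]])

```text
clock: 6.18
eef_pos: [565.5, -65.8, 201.6]
tcp_rot: [3.132, 0.002, 1.4]
contact_force: [-0.8, -0.5, 0.0]
opening: 0.54
```

```bash
python3 go.py 574 -38 175 1.4
```

```text
t 6.18 at [565.5 -65.8 201.6] [3.1322e+00 1.6000e-03 1.4004e+00] F [-0.8 -0.5  0. ] op 0.54 q6 [-0.12  0.32  1.81 -0.    1.   -1.52]
shift [0.0289 0.0034 0.0266] rot [0.009 0.002 0.   ]
```

send_rows(plan=[[[0.015,0.002,0.01],[0.009,0.002,0],-0.3],[[0.027,0.0035,0.02],[0.009,0.002,0],-0.3],[[0.029,0.0035,0.027],[0.009,0.002,0],-0.3],[[0.029,0.0035,0.027],[0.009,0.002,0],-0.3],[[0.029,0.0035,0.027],[0.009,0.002,0],-0.3]])

```text
clock: 6.6
eef_pos: [573.2, -38.8, 174.0]
tcp_rot: [-3.14, 0.0, 1.4]
contact_force: [0.4, -0.3, -0.5]
opening: 0.541
```

```bash
python3 wl.py g1;python3 go.py 574 -38 155 1.4
python3 - <<'E'
from h import *
for n,w in [("scene",(240,340,140,290)),("side",(270,370,120,250))]:
    im=viewer.grab_frame(n)[w[2]:w[3],w[0]:w[1],::-1]; cv2.imwrite(f"pics/g1_{n}.png",cv2.resize(im,None,fx=4,fy=4,interpolation=cv2.INTER_CUBIC))
    c=cam(n); s=status.sense(); x,y=s["eef_pos"][:2]
    for z in (s["eef_pos"][2]-72.8,): print(n,bb(proj(ring(x-1,y,z,24),c)).round(1))
    print(bb(proj(ring(573.3,-38,70,36),c)).round(1))
E
```

```text
t 6.65 [573.6 -39.1 174.5] [-3.141  0.     1.399]
t 6.65 at [573.6 -39.1 174.5] [-3.1413  0.      1.3995] F [-0.   0.6 -0.1] op 0.537 q6 [-0.07  0.36  1.81  0.    0.96 -1.47]
shift [0.0011 0.0003 0.0195] rot [-0.     0.    -0.001]
scene [296.1 205.5 315.  217.9]
[292.2 211.7 320.  230.4]
side [316.2 192.2 331.8 203.8]
[312.6 196.1 335.6 213.4]
```

View pics/g1.png

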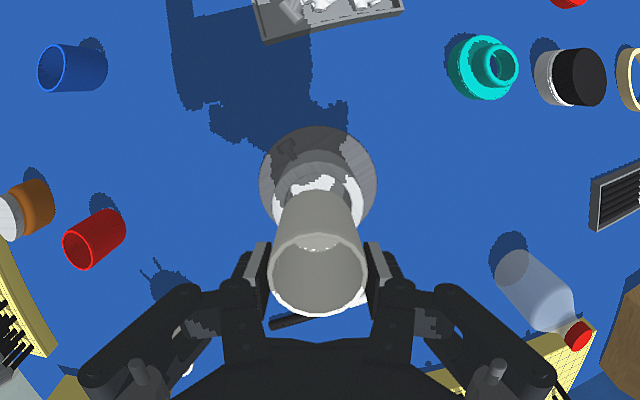

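View pics/g1_scene.png

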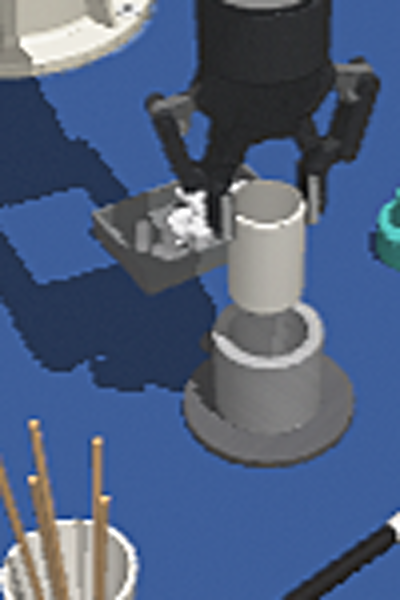

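View pics/g1_side.png

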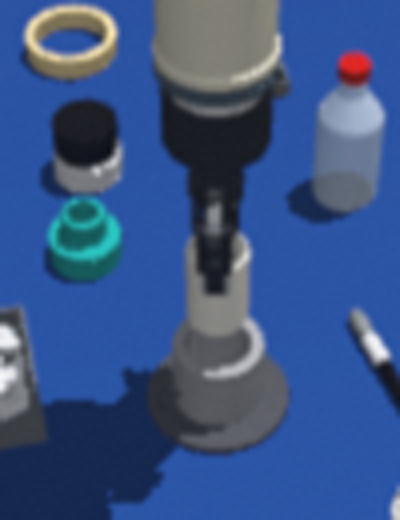

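send_rows(plan=[[[0.001,0.0005,0.008],[0,0,0],-0.3],[[0.001,0.0005,0.016],[0,0,0],-0.3],[[0.001,0.0005,0.024],[0,0,0],-0.3],[[0.001,0.0005,0.026],[0,0,0],-0.3],[[0.001,0.0005,0.026],[0,0,0],-0.3]])

```text
clock: 7.17
eef_pos: [573.8, -38.2, 147.7]
tcp_rot: [-3.14, -0.0, 1.399]
contact_force: [-0.5, 1.4, 0.1]
opening: 0.54
```

```bash
python3 go.py 574 -38 135 1.4
python3 - <<'E'
from h import *
for n,w in [("scene",(250,350,160,260)),("side",(280,370,140,240))]:
    im=viewer.grab_frame(n); np.save(f"g2_{n}.npy",im); im=im[w[2]:w[3],w[0]:w[1],::-1]; cv2.imwrite(f"pics/g2_{n}.png",cv2.resize(im,None,fx=6,fy=6,interpolation=cv2.INTER_CUBIC))
    c=cam(n); s=status.sense(); x,y=s["eef_pos"][:2]
    print(n,bb(proj(ring(x-1,y,s["eef_pos"][2]-72.8,24),c)).round(1),bb(proj(ring(573.3,-38,70,36),c)).round(1))
E
```

```text
t 7.17 at [573.8 -38.2 147.7] [-3.1401 -0.      1.3989] F [-0.5  1.4  0.1] op 0.54 q6 [-0.07  0.4   1.83  0.    0.91 -1.47]
shift [0.0003 0.0001 0.0127] rot [-0.001 -0.    -0.001]
scene [296.8 213.2 315.3 225.6] [292.2 211.7 320.  230.4]
side [316.5 197.6 331.9 209.2] [312.6 196.1 335.6 213.4]
```

View pics/g2_scene.png

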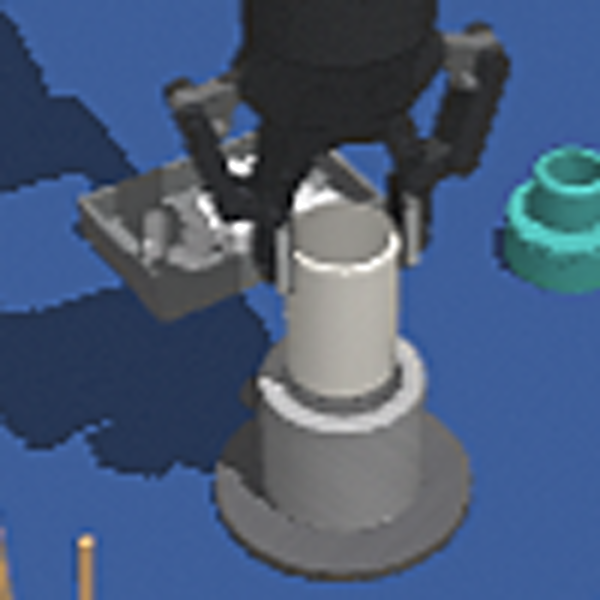

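View pics/g2_side.png

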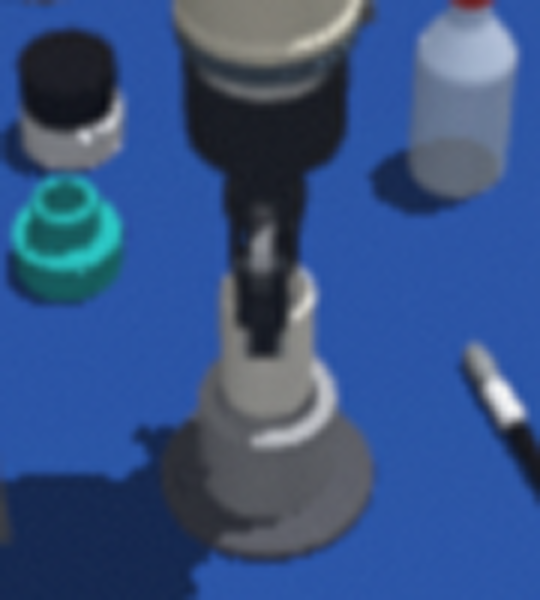

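send_rows(plan=[[[0,0,0.003],[0,0,0],-0.3],[[0,0,0.006],[0,0,0],-0.3],[[0,0,0.009],[0,0,0],-0.3],[[0,0,0.012],[0,0,0],-0.3],[[0,0,0.015],[0,0,0],-0.3]])

```text
clock: 7.68
eef_pos: [574.6, -38.1, 133.4]
tcp_rot: [3.141, -0.0, 1.399]
contact_force: [-0.1, 0.0, -0.2]
opening: 0.542
```

```bash
python3 go.py 574 -38 110 1.4
```

```text
t 7.68 at [574.6 -38.1 133.4] [ 3.1413e+00 -2.0000e-04  1.3991e+00] F [-0.1  0.  -0.2] op 0.542 q6 [-0.07  0.42  1.84  0.    0.88 -1.47]
shift [ 0.     -0.0006  0.0234] rot [ 0.    -0.    -0.001]
```

The underside is 9 mm inside the bore with no force. I continue down.

send_rows(plan=[[[0,0,0.005],[0,0,0],-0.3],[[0,0,0.01],[0,0,0],-0.3],[[0,0,0.015],[0,0,0],-0.3],[[0,0,0.02],[0,0,0],-0.3],[[0,0,0.025],[0,0,0],-0.3]])

```text
clock: 8.1
eef_pos: [574.5, -38.2, 107.8]
tcp_rot: [-3.142, -0.0, 1.399]
contact_force: [-0.9, -0.2, -0.3]
opening: 0.538
```

```bash
python3 go.py 574 -38 93 1.4
```

```text
t 8.1 at [574.5 -38.2 107.8] [-3.1416e+00 -2.0000e-04  1.3991e+00] F [-0.9 -0.2 -0.3] op 0.538 q6 [-0.07  0.45  1.85  0.    0.83 -1.47]
shift [ 0.0001 -0.0005  0.0148] rot [-0.    -0.    -0.001]
```

send_rows(plan=[[[0,-0.0005,0.004],[0,0,0],-0.3],[[0,-0.0005,0.008],[0,0,0],-0.3],[[0,-0.0005,0.011],[0,0,0],-0.3],[[0,-0.0005,0.013],[0,0,0],-0.3],[[0,-0.0005,0.0145],[0,0,0],-0.3]])

```text
clock: 8.52
eef_pos: [574.0, -38.1, 93.0]
tcp_rot: [-3.142, -0.0, 1.399]
contact_force: [-0.1, 0.2, -0.1]
opening: 0.538
```

```bash
python3 go.py 574 -38 93 1.4
```

```text
t 8.52 at [574.  -38.1  93. ] [-3.1415e+00 -2.0000e-04  1.3991e+00] F [-0.1  0.2 -0.1] op 0.538 q6 [-0.07  0.48  1.86  0.    0.8  -1.47]
shift [ 0.0001 -0.      0.    ] rot [-0.    -0.    -0.001]
```

send_rows(plan=[[[0,0,0.0005],[0,0,0],-0.3],[[0,0,0.001],[0,0,0],-0.3],[[0,0,0.0015],[0,0,0],-0.3],[[0,0,0.002],[0,0,0],-0.3],[[0,0,0.002],[0,0,0],-0.3]])

```text
clock: 8.93
eef_pos: [574.0, -38.1, 91.1]
tcp_rot: [3.142, -0.0, 1.399]
contact_force: [-0.3, 0.6, -0.1]
opening: 0.538
```

send_rows(plan=[[[0,0,0.0005],[0,0,0],-0.3],[[0,0,0.001],[0,0,0],-0.3],[[0,0,0.0015],[0,0,0],-0.3],[[0,0,0.0015],[0,0,0],-0.3],[[0,0,0.0015],[0,0,0],-0.3]])

```text
clock: 9.35
eef_pos: [574.1, -38.1, 89.8]
tcp_rot: [3.141, -0.0, 1.399]
contact_force: [-1.3, 0.8, 1.0]
opening: 0.54
```

```bash
python3 go.py 574 -38 93 1.4
python3 - <<'E'
from h import *
for n,w in [("scene",(250,350,160,260)),("side",(280,370,140,240))]:
    im=viewer.grab_frame(n); im=im[w[2]:w[3],w[0]:w[1],::-1]; cv2.imwrite(f"pics/g3_{n}.png",cv2.resize(im,None,fx=6,fy=6,interpolation=cv2.INTER_CUBIC))
E
python3 wl.py g3
```

```text
t 9.35 at [574.1 -38.1  89.8] [ 3.1414e+00 -2.0000e-04  1.3991e+00] F [-1.3  0.8  1. ] op 0.54 q6 [-0.07  0.48  1.86  0.    0.8  -1.47]
shift [ 0.     -0.0001 -0.0032] rot [ 0.    -0.    -0.001]
t 9.5 [574.1 -38.1  89.8] [ 3.141 -0.     1.399]
```

View pics/g3_scene.png

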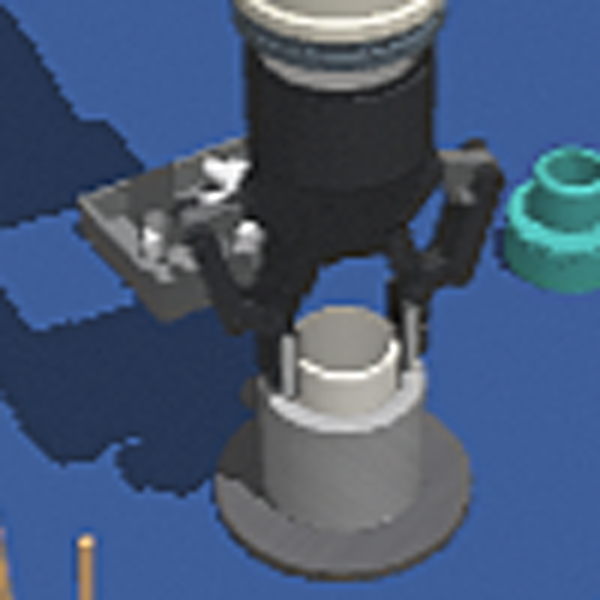

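View pics/g3.png

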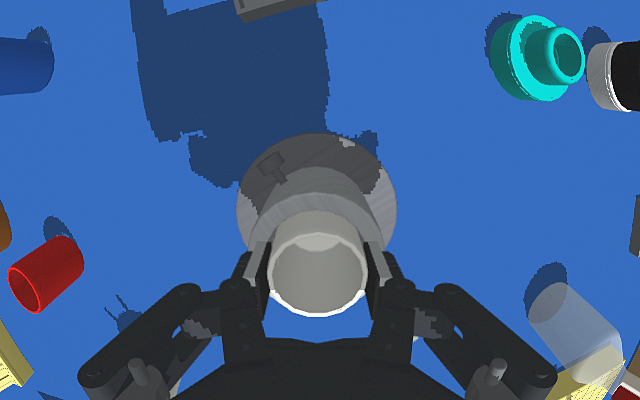

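The liner is down, about 22 mm proud, with the fingertips close to the rim. I let go.

send_rows(plan=[[[0,0,0],[0,0,0],0.3],[[0,0,0],[0,0,0],0.6],[[0,0,0],[0,0,0],1],[[0,0,0],[0,0,0],1],[[0,0,0],[0,0,0],1]])

```text
clock: 9.92
eef_pos: [574.1, -38.1, 89.7]
tcp_rot: [3.142, -0.0, 1.399]
contact_force: [0.6, 0.1, 0.6]
opening: 1.001
```

send_rows(plan=[[[0,0,-0.01],[0,0,0],1],[[0,0,-0.04],[0,0,0],1],[[0,0,-0.08],[0,0,0],1],[[0,0,-0.12],[0,0,0],1],[[0,0,-0.16],[0,0,0],1]])

```text
clock: 10.33
eef_pos: [573.6, -38.1, 252.1]
tcp_rot: [-3.141, -0.0, 1.399]
contact_force: [0.4, 0.9, -0.7]
opening: 0.999
```

```bash
python3 wl.py h0 >/dev/null; python3 wl.py h1; python3 rim.py h1 285 165 150 70 36;  python3 go.py 491 252.4 250 0.3;python3 - <<'E'
from h import *
for n,w in [("scene",(250,350,160,260)),("side",(280,370,140,240))]:
    im=viewer.grab_frame(n); im=im[w[2]:w[3],w[0]:w[1],::-1]; cv2.imwrite(f"pics/h1_{n}.png",cv2.resize(im,None,fx=6,fy=6,interpolation=cv2.INTER_CUBIC))
E
```

```text
t 10.4333 [577.6 -38.3 257.5] [ 3.130e+00 -1.000e-03  1.399e+00]
blob [ 282  140   69   67 2537]
outer centre [573.5 -38.1  35. ] resid 0.28 expected r 36.0
hole [577.9 -39.3  20.5] 3.81
hole [573.2 -38.2  25.7] 2.13
t 10.43 at [577.6 -38.3 257.5] [ 3.1297e+00 -1.4000e-03  1.3991e+00] F [ 1.1  0.2 -0.1] op 0.999 q6 [-0.07  0.27  1.74  0.    1.12 -1.47]
shift [ 0.2716 -0.1351  0.0063] rot [ 0.01  -0.008  1.099]
```

View pics/h1.png

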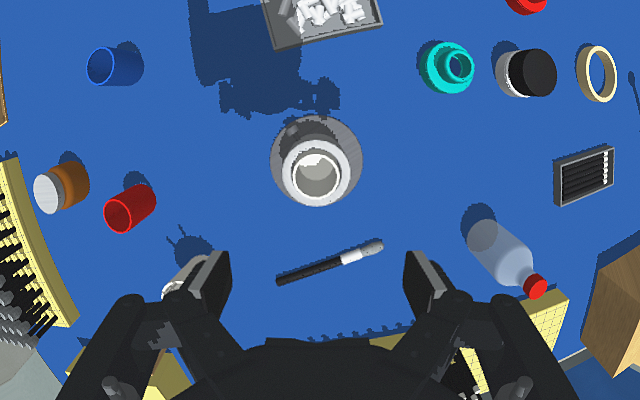

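View pics/h1_scene.png

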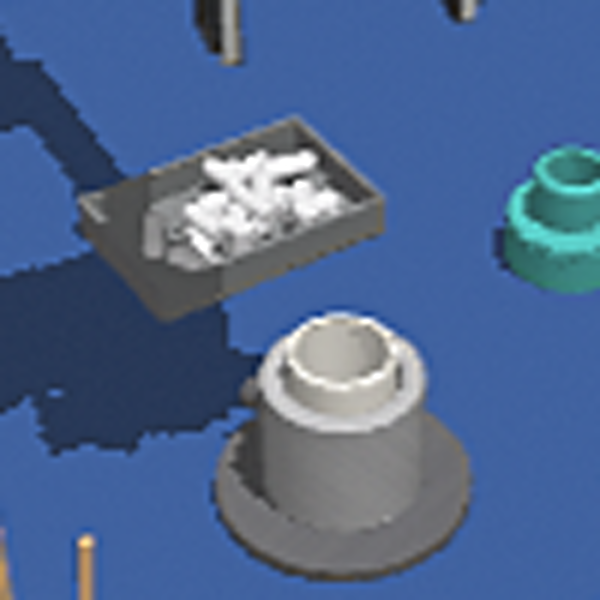

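The liner stands upright in the pot, about 22 mm proud, rim remeasured at (573.5, -38.1). Next is the lid set.

send_rows(plan=[[[0.036,-0.018,0],[0.01,-0.008,0.1],1],[[0.072,-0.036,0],[0.01,-0.008,0.2],1],[[0.108,-0.054,0],[0.01,-0.008,0.3],1],[[0.144,-0.072,0],[0.01,-0.008,0.4],1],[[0.18,-0.09,0.003],[0.01,-0.008,0.5],1]])

```text
clock: 10.95
eef_pos: [515.3, 155.9, 247.5]
tcp_rot: [-3.136, 0.009, 0.894]
contact_force: [1.0, 1.1, 0.3]
opening: 0.997
```

```bash
python3 go.py 491 252.4 250 0.9
```

```text
t 10.95 at [515.3 155.9 247.5] [-3.1358  0.0095  0.8936] F [1.  1.1 0.3] op 0.997 q6 [ 0.29  0.23  1.82 -0.    1.1  -0.6 ]
shift [ 0.06   -0.0794 -0.0027] rot [-0.006  0.009 -0.006]
```

send_rows(plan=[[[0.025,-0.033,0],[-0.006,0.009,-0.006],1],[[0.045,-0.06,0],[-0.006,0.009,-0.006],1],[[0.06,-0.079,-0.003],[-0.006,0.009,-0.006],1],[[0.06,-0.079,-0.003],[-0.006,0.009,-0.006],1],[[0.06,-0.079,-0.003],[-0.006,0.009,-0.006],1]])

```text
clock: 11.37
eef_pos: [490.3, 252.8, 249.0]
tcp_rot: [-3.141, 0.003, 0.902]
contact_force: [0.6, -1.1, 0.2]
opening: 1.002
```

```bash
python3 wl.py i1 overcap_center inner_lid_center; python3 go.py 491 252.4 100 0.9
```

```text
t 11.4167 [490.6 251.8 249.1] [-3.141e+00  3.000e-03  9.010e-01]
overcap_center 0.83 [289 147 348 208] [63. 65. 68.] (array([490.8, 253.4]), array([-0.2, -0.5,  0.2,  0.5]))
overcap_center 0.53 [299 143 333 153] [123. 127. 131.] (array([463.5, 271.7]), array([-13.4, -26. ,  13.3,  25.2]))
inner_lid_center 0.71 [216 193 269 247] [ 15. 167. 165.] (array([481.3, 140. ]), array([-0.5, -0.6,  0.4,  0.6]))
inner_lid_center 0.56 [294 143 341 160] [124. 128. 134.] (array([471.6, 267.3]), array([ -5.1, -20.5,   5.1,  20.3]))
inner_lid_center 0.56 [248  43 307 100] [222.  49.  46.] (array([372.3, 289. ]), array([ 0. , -0. , -0.1,  0. ]))
t 11.52 at [491.1 251.  249.5] [-3.1413e+00  2.2000e-03  8.9890e-01] F [ 0.1 -0.8 -0.9] op 0.998 q6 [ 0.47  0.24  1.79 -0.    1.11 -0.43]
shift [ 0.0014 -0.0009  0.1495] rot [-0.     0.002 -0.001]
```

View pics/i1.png

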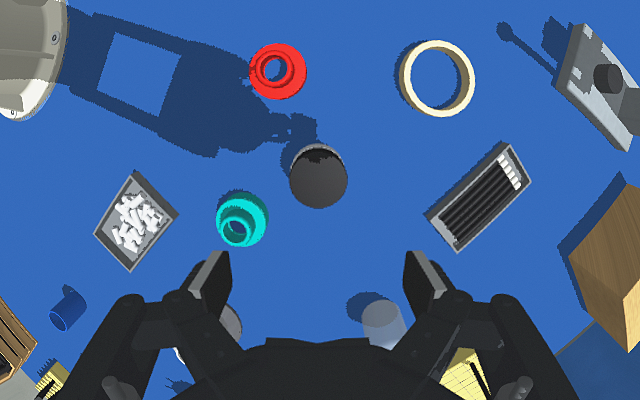

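send_rows(plan=[[[0.002,-0.001,0.03],[0,0.002,0],1],[[0.002,-0.001,0.07],[0,0.002,0],1],[[0.002,-0.001,0.11],[0,0.002,0],1],[[0.002,-0.001,0.14],[0,0.002,0],1],[[0.002,-0.001,0.15],[0,0.002,0],1]])

```text
clock: 11.93
eef_pos: [489.0, 250.2, 95.1]
tcp_rot: [-3.139, 0.007, 0.897]
contact_force: [-1.1, -0.8, 0.0]
opening: 0.999
```

```bash
python3 wl.py i2; python3 go.py 491 253 24 0.9
```

```text
t 11.9833 [489.3 250.5  95.4] [-3.139  0.007  0.897]
t 11.98 at [489.3 250.5  95.4] [-3.1385  0.0066  0.8972] F [-0.9 -0.9 -0.9] op 1.001 q6 [ 0.47  0.44  1.91  0.    0.79 -0.43]
shift [0.0035 0.     0.0714] rot [-0.003  0.007 -0.003]
```

View pics/i2.png

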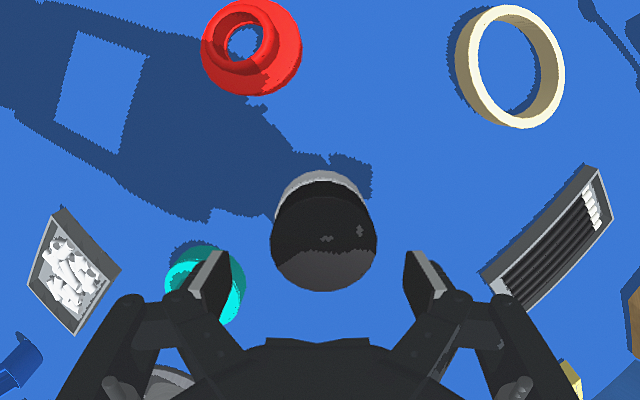

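send_rows(plan=[[[0.003,0,0.005],[-0.003,0.007,-0.003],1],[[0.0035,0,0.02],[-0.003,0.007,-0.003],1],[[0.0035,0,0.035],[-0.003,0.007,-0.003],1],[[0.0035,0,0.045],[-0.003,0.007,-0.003],1],[[0.0035,0,0.05],[-0.003,0.007,-0.003],1]])

```text
clock: 12.4
eef_pos: [491.7, 253.0, 45.5]
tcp_rot: [3.141, -0.001, 0.9]
contact_force: [-0.3, -0.9, 0.4]
opening: 0.999
```

```bash
python3 go.py 491 253 24 0.9
```

```text
t 12.4 at [491.7 253.   45.5] [ 3.1413e+00 -1.2000e-03  8.9980e-01] F [-0.3 -0.9  0.4] op 0.999 q6 [ 0.47  0.52  1.93  0.    0.69 -0.43]
shift [-0.0005 -0.0005  0.0215] rot [ 0.    -0.001 -0.   ]
```

send_rows(plan=[[[-0.0005,-0.0005,0.007],[0,0,0],1],[[-0.0005,-0.0005,0.014],[0,0,0],1],[[-0.0005,-0.0005,0.02],[0,0,0],1],[[-0.0005,-0.0005,0.0215],[0,0,0],1],[[-0.0005,-0.0005,0.0215],[0,0,0],1]])

```text
clock: 12.82
eef_pos: [490.8, 252.9, 23.7]
tcp_rot: [3.142, -0.001, 0.9]
contact_force: [-0.6, 0.6, 0.1]
opening: 1.0
```

```bash
python3 go.py 491 253 24 0.9; python3 wl.py i3
```

```text
t 12.82 at [490.8 252.9  23.7] [ 3.1415e+00 -6.0000e-04  8.9980e-01] F [-0.6  0.6  0.1] op 1.0 q6 [ 0.47  0.56  1.94  0.    0.64 -0.43]
shift [ 0.0002  0.0001 -0.0003] rot [ 0.    -0.001 -0.   ]
t 12.8667 [491. 253.  24.] [ 3.141e+00 -1.000e-03  9.000e-01]
```

View pics/i3.png

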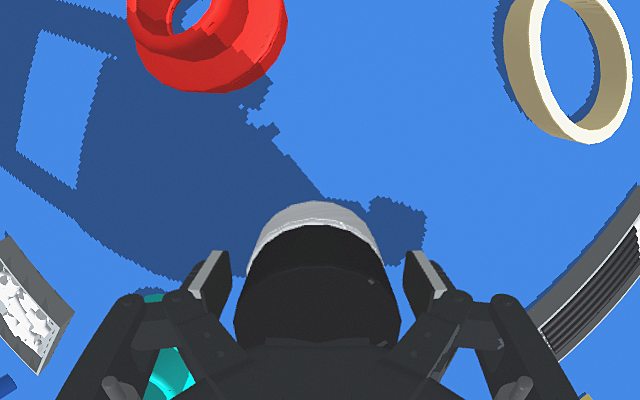

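send_rows(plan=[[[0,0,0],[0,0,0],0.4],[[0,0,0],[0,0,0],0.3],[[0,0,0],[0,0,0],0.1],[[0,0,0],[0,0,0],0],[[0,0,0],[0,0,0],0]], squeeze=50)

```text
clock: 13.28
eef_pos: [490.7, 252.5, 24.9]
tcp_rot: [3.141, 0.0, 0.9]
contact_force: [-2.9, -3.5, 11.0]
opening: 0.721
```

```bash
python3 go.py 491 253 24 0.9; python3 wl.py i4
```

```text
t 13.28 at [490.7 252.5  24.9] [3.1414e+00 1.0000e-04 9.0040e-01] F [-2.9 -3.5 11. ] op 0.721 q6 [ 0.47  0.56  1.94 -0.    0.65 -0.43]
shift [ 0.0006 -0.0001  0.0009] rot [0. 0. 0.]
t 13.3333 [490.7 252.5  24.9] [3.141 0.    0.9  ]
```

View pics/i4.png

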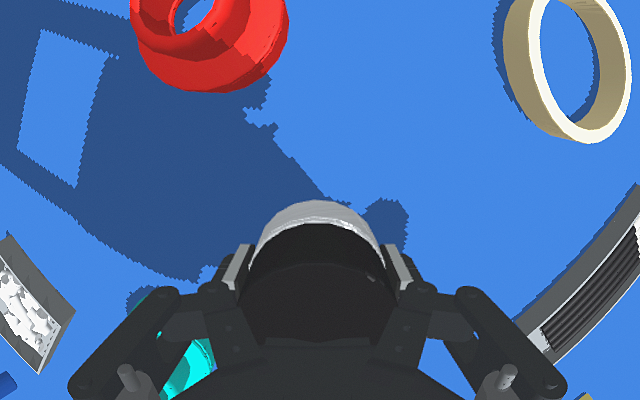

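The opening, 0.721, scales to 64 mm (48 mm read 0.540), so the skirt is held and not the cap. I lift.

send_rows(plan=[[[0,0,-0.004],[0,0,0],0],[[0,0,-0.01],[0,0,0],0],[[0,0,-0.02],[0,0,0],0],[[0,0,-0.03],[0,0,0],0],[[0,0,-0.04],[0,0,0],0]])

```text
clock: 13.75
eef_pos: [490.8, 252.6, 66.1]
tcp_rot: [3.141, -0.0, 0.9]
contact_force: [0.0, -0.0, -1.8]
opening: 0.723
```

```bash
python3 go.py 491 253 175 0.9
python3 - <<'E'
from h import *
for n,w in [("scene",(330,430,120,220)),("side",(250,340,100,200))]:
    im=viewer.grab_frame(n); im=im[w[2]:w[3],w[0]:w[1],::-1]; cv2.imwrite(f"pics/i5_{n}.png",cv2.resize(im,None,fx=6,fy=6,interpolation=cv2.INTER_CUBIC))
E
```

```text
t 13.75 at [490.8 252.6  66.1] [ 3.1412e+00 -3.0000e-04  9.0040e-01] F [ 0.  -0.  -1.8] op 0.723 q6 [ 0.47  0.49  1.93 -0.    0.73 -0.43]
shift [ 4.000e-04 -1.000e-04 -1.089e-01] rot [ 0. -0.  0.]
```

View pics/i5_scene.png

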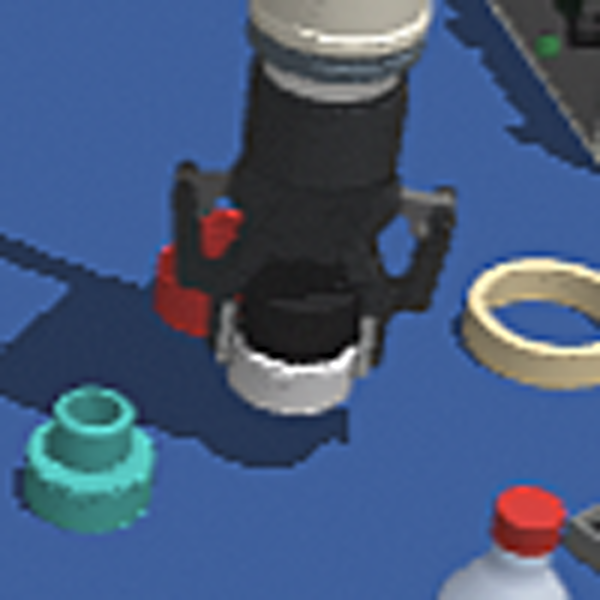

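send_rows(plan=[[[0,0,-0.015],[0,0,0],0],[[0,0,-0.04],[0,0,0],0],[[0,0,-0.07],[0,0,0],0],[[0,0,-0.095],[0,0,0],0],[[0,0,-0.109],[0,0,0],0]])

```text
clock: 14.27
eef_pos: [492.5, 253.5, 179.0]
tcp_rot: [3.139, -0.006, 0.9]
contact_force: [-0.1, -0.2, -2.5]
opening: 0.718
```

```bash
python3 go.py 574 -38 175 0.9
python3 - <<'E'
from h import *
print(ground((410,250),cam("scene"),0),ground((357,170),cam("side"),0))
E
```

```text
t 14.27 at [492.5 253.5 179. ] [ 3.1386 -0.0061  0.9004] F [-0.1 -0.2 -2.5] op 0.718 q6 [ 0.47  0.33  1.86 -0.    0.95 -0.43]
shift [-0.1778  0.245   0.0037] rot [ 0.003 -0.006  0.   ]
[738.29392981 185.94197453   0.        ] [ 7.24909986e+02  1.72337887e+02 -1.13686838e-13]
```

Bottle at about (730, 180), well clear of the path. I carry on, gently.

send_rows(plan=[[[-0.012,0.016,0],[0,0,0],0],[[-0.03,0.041,0],[0,0,0],0],[[-0.05,0.069,0],[0,0,0],0],[[-0.07,0.097,0],[0,0,0],0],[[-0.09,0.125,0],[0,0,0],0]])

```text
clock: 14.68
eef_pos: [534.5, 104.0, 178.9]
tcp_rot: [3.138, -0.006, 0.901]
contact_force: [0.5, 0.1, -2.6]
opening: 0.723
```

```bash
python3 go.py 574 -38 175 0.9
```

```text
t 14.68 at [534.5 104.  178.9] [ 3.1385 -0.0063  0.9011] F [ 0.5  0.1 -2.6] op 0.723 q6 [ 0.19  0.31  1.88  0.    0.94 -0.71]
shift [-0.0868  0.1191  0.0038] rot [ 0.003 -0.006  0.001]
```

send_rows(plan=[[[-0.02,0.028,0],[0.003,-0.006,0],0],[[-0.04,0.055,0],[0.003,-0.006,0],0],[[-0.06,0.083,0],[0.003,-0.006,0],0],[[-0.077,0.106,0.002],[0.003,-0.006,0],0],[[-0.087,0.119,0.004],[0.003,-0.006,0],0]])

```text
clock: 15.1
eef_pos: [574.5, -41.0, 174.8]
tcp_rot: [3.14, -0.0, 0.9]
contact_force: [-0.4, 0.5, -1.9]
opening: 0.719
```

send_rows(plan=[[[0,0,0],[0,0,0],0],[[0,0,0],[0,0,0],0],[[0,0,0],[0,0,0],0],[[0,0,0],[0,0,0],0],[[0,0,0],[0,0,0],0]])

```text
clock: 15.52
eef_pos: [574.3, -39.9, 174.9]
tcp_rot: [3.14, -0.0, 0.901]
contact_force: [-0.7, 0.3, -2.1]
opening: 0.726
```

```bash
python3 go.py 574 -38 125 0.9
```

```text
t 15.52 at [574.3 -39.9 174.9] [ 3.1405e+00 -4.0000e-04  9.0100e-01] F [-0.7  0.3 -2.1] op 0.726 q6 [-0.07  0.36  1.81 -0.    0.96 -0.97]
shift [ 0.0013 -0.0015  0.0499] rot [ 0.001 -0.     0.001]
```

send_rows(plan=[[[0.0015,-0.0015,0.008],[0.001,0,0],0],[[0.0015,-0.0015,0.02],[0.001,0,0],0],[[0.0015,-0.0015,0.035],[0.001,0,0],0],[[0.0015,-0.0015,0.045],[0.001,0,0],0],[[0.0015,-0.0015,0.05],[0.001,0,0],0]])

```text
clock: 15.93
eef_pos: [572.8, -37.4, 122.6]
tcp_rot: [-3.139, 0.001, 0.902]
contact_force: [-1.2, 0.0, -2.4]
opening: 0.721
```

```bash
python3 go.py 574 -38 110 0.9
python3 - <<'E'
from h import *
ims=[]
for n,w in [("scene",(255,355,150,250)),("side",(280,370,140,240))]:
    im=viewer.grab_frame(n); im=im[w[2]:w[3],w[0]:w[0]+90,::-1]; ims.append(cv2.resize(im,None,fx=4.4,fy=4.4,interpolation=cv2.INTER_CUBIC))
cv2.imwrite("pics/j1.png",np.hstack(ims))
E
```

```text
t 15.93 at [572.8 -37.4 122.6] [-3.1391e+00  1.4000e-03  9.0150e-01] F [-1.2  0.  -2.4] op 0.721 q6 [-0.07  0.43  1.85  0.    0.86 -0.97]
shift [0.0003 0.0014 0.0126] rot [-0.002  0.001  0.002]
```

View pics/j1.png

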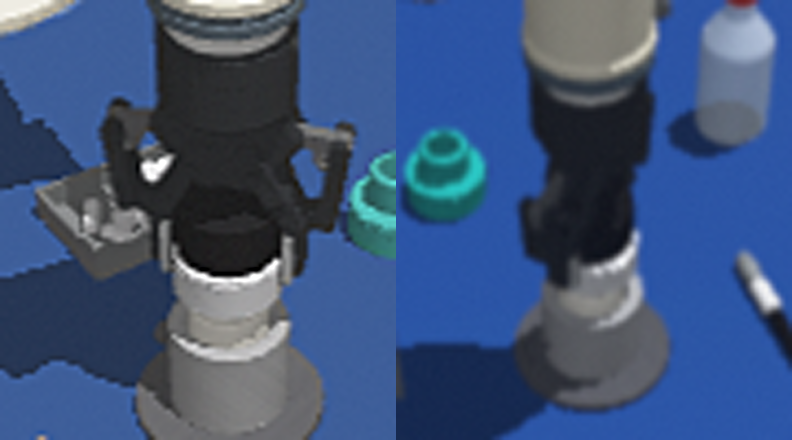

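send_rows(plan=[[[0.0005,0.0015,0.004],[-0.002,0,0],0],[[0.0005,0.0015,0.007],[-0.002,0,0],0],[[0.0005,0.0015,0.01],[-0.002,0,0],0],[[0.0005,0.0015,0.013],[-0.002,0,0],0],[[0.0005,0.0015,0.016],[-0.002,0,0],0]])

```text
clock: 16.45
eef_pos: [574.8, -38.2, 107.4]
tcp_rot: [3.141, 0.001, 0.901]
contact_force: [-0.5, 0.3, -3.0]
opening: 0.72
```

```bash
python3 go.py 574 -38 98 0.9
```

```text
t 16.45 at [574.8 -38.2 107.4] [3.1413e+00 8.0000e-04 9.0110e-01] F [-0.5  0.3 -3. ] op 0.72 q6 [-0.07  0.46  1.85 -0.    0.83 -0.97]
shift [-0.0004 -0.0007  0.0094] rot [0.    0.001 0.001]
```

Skirt is now around the liner top with no side force. I continue to the rim in small steps.

send_rows(plan=[[[-0.0005,-0.0005,0.002],[0,0,0],0],[[-0.0005,-0.0005,0.004],[0,0,0],0],[[-0.0005,-0.0005,0.006],[0,0,0],0],[[-0.0005,-0.0005,0.008],[0,0,0],0],[[-0.0005,-0.0005,0.01],[0,0,0],0]])

```text
clock: 16.87
eef_pos: [574.2, -38.2, 97.2]
tcp_rot: [3.141, 0.001, 0.901]
contact_force: [-0.2, -0.3, -1.9]
opening: 0.721
```

send_rows(plan=[[[0,0,0.0005],[0,0,0],0],[[0,0,0.001],[0,0,0],0],[[0,0,0.0015],[0,0,0],0],[[0,0,0.002],[0,0,0],0],[[0,0,0.002],[0,0,0],0]])

```text
clock: 17.28
eef_pos: [574.1, -38.3, 95.2]
tcp_rot: [3.141, 0.001, 0.901]
contact_force: [0.6, 0.6, -2.2]
opening: 0.719
```

send_rows(plan=[[[0,0,0.0005],[0,0,0],0],[[0,0,0.001],[0,0,0],0],[[0,0,0.0015],[0,0,0],0],[[0,0,0.0015],[0,0,0],0],[[0,0,0.0015],[0,0,0],0]])

```text
clock: 17.7
eef_pos: [574.3, -38.3, 94.9]
tcp_rot: [3.141, 0.001, 0.901]
contact_force: [-4.0, 0.8, 10.3]
opening: 0.725
```

Contact: the force went from -2 to +10 N at z=94.9, as expected for a seated lid. I relieve the push slightly and let go.

send_rows(plan=[[[0,0,0.0003],[0,0,0],0],[[0,0,0.0003],[0,0,0],0.5],[[0,0,0.0003],[0,0,0],0.7],[[0,0,0.0003],[0,0,0],1],[[0,0,0.0003],[0,0,0],1]])

```text
clock: 18.12
eef_pos: [574.4, -38.3, 94.6]
tcp_rot: [3.141, 0.001, 0.901]
contact_force: [-0.2, -0.4, 0.3]
opening: 0.997
```

send_rows(plan=[[[0,0,0],[0,0,0],1],[[0,0,-0.001],[0,0,0],1],[[0,0,-0.002],[0,0,0],1],[[0,0,-0.003],[0,0,0],1],[[0,0,-0.003],[0,0,0],1]])

```text
clock: 18.53
eef_pos: [574.5, -38.3, 97.8]
tcp_rot: [3.141, 0.0, 0.901]
contact_force: [0.0, -0.0, 0.2]
opening: 1.003
```

```bash
python3 go.py 574 -38 123 0.9; python3 wl.py k1
python3 - <<'E'
from h import *
ims=[]
for n,w in [("scene",(255,355,150,250)),("side",(280,370,140,240))]:
    im=viewer.grab_frame(n); im=im[w[2]:w[3],w[0]:w[0]+90,::-1]; ims.append(cv2.resize(im,None,fx=4.4,fy=4.4,interpolation=cv2.INTER_CUBIC))
cv2.imwrite("pics/k2.png",np.hstack(ims))
E
```

```text
t 18.53 at [574.5 -38.3  97.8] [3.1405e+00 4.0000e-04 9.0110e-01] F [ 0.  -0.   0.2] op 1.003 q6 [-0.07  0.47  1.86 -0.    0.81 -0.97]
shift [-0.0001 -0.0005 -0.0252] rot [0.001 0.    0.001]
t 18.5833 [574.4 -38.3  97.7] [3.141 0.    0.901]
```

View pics/k1.png

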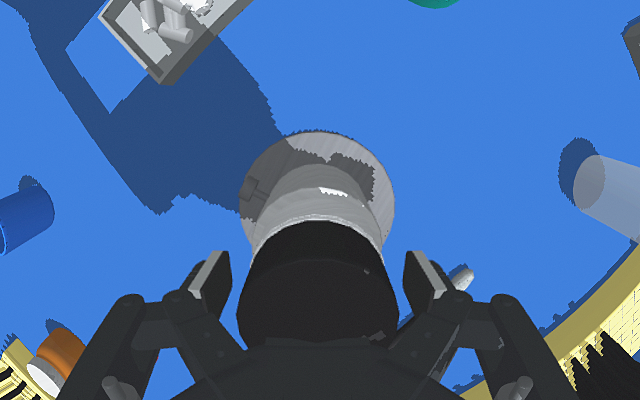

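View pics/k2.png

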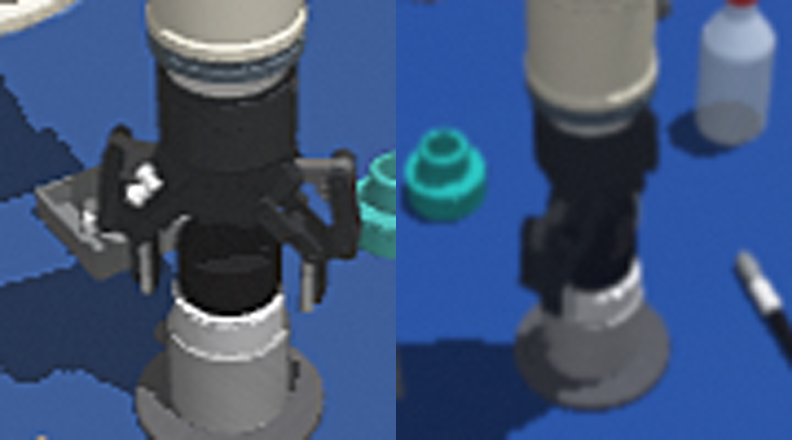

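Lid set is seated with the fingers clear. Next I raise to cap height.

send_rows(plan=[[[0,-0.0005,-0.005],[0,0,0],1],[[0,-0.0005,-0.012],[0,0,0],1],[[0,-0.0005,-0.019],[0,0,0],1],[[0,-0.0005,-0.023],[0,0,0],1],[[0,-0.0005,-0.023],[0,0,0],1]])

```text
clock: 19.1
eef_pos: [574.8, -38.0, 122.1]
tcp_rot: [3.139, -0.001, 0.901]
contact_force: [-0.1, -0.3, -0.7]
opening: 1.002
```

send_rows(plan=[[[0,0,0],[0,0,0],0.5],[[0,0,0],[0,0,0],0.4],[[0,0,0],[0,0,0],0.3],[[0,0,0],[0,0,0],0.2],[[0,0,0],[0,0,0],0.1]], squeeze=30)

```text
clock: 19.52
eef_pos: [575.0, -38.1, 122.6]
tcp_rot: [3.139, -0.001, 0.901]
contact_force: [-1.9, 1.2, 8.1]
opening: 0.702
```

```bash
python3 go.py 574 -38 150 0.9; python3 wl.py l1
python3 - <<'E'
from h import *
ims=[]
for n,w in [("scene",(255,355,150,250)),("side",(280,370,140,240))]:
    im=viewer.grab_frame(n); im=im[w[2]:w[3],w[0]:w[0]+90,::-1]; ims.append(cv2.resize(im,None,fx=4.4,fy=4.4,interpolation=cv2.INTER_CUBIC))
cv2.imwrite("pics/l2.png",np.hstack(ims))
E
```

```text
t 19.52 at [575.  -38.1 122.6] [ 3.1385e+00 -9.0000e-04  9.0120e-01] F [-1.9  1.2  8.1] op 0.702 q6 [-0.07  0.43  1.85 -0.    0.86 -0.97]
shift [-0.0005 -0.0007 -0.0274] rot [ 0.003 -0.001  0.001]
t 19.5667 [575.  -38.  122.6] [ 3.139e+00 -1.000e-03  9.010e-01]
```

View pics/l2.png

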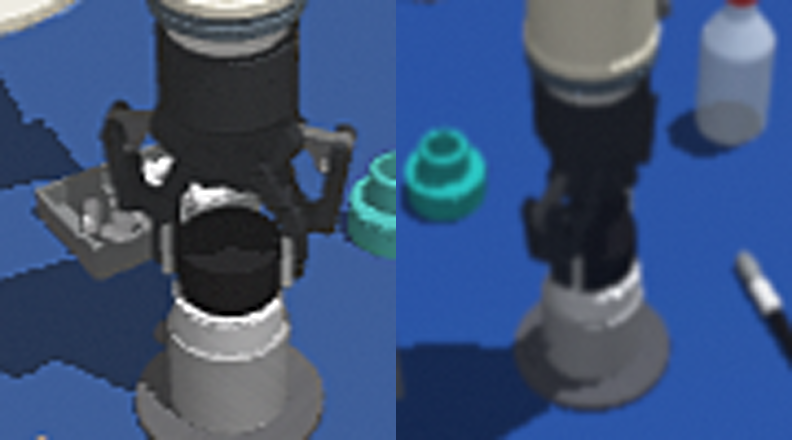

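send_rows(plan=[[[0,0,0],[0,0,0],0.1],[[0,0,0],[0,0,0],0.1],[[0,0,-0.001],[0,0,0],0.1],[[0,0,-0.002],[0,0,0],0.1],[[0,0,-0.003],[0,0,0],0.1]])

```text
clock: 20.08
eef_pos: [574.8, -38.0, 125.4]
tcp_rot: [3.139, -0.001, 0.901]
contact_force: [-0.2, -0.6, -0.4]
opening: 0.706
```

send_rows(plan=[[[0,0,-0.003],[0.002,0,0],0.1],[[0,0,-0.006],[0.002,0,0],0.1],[[0,0,-0.009],[0.002,0,0],0.1],[[0,0,-0.012],[0.002,0,0],0.1],[[0,0,-0.015],[0.002,0,0],0.1]])

```text
clock: 20.5
eef_pos: [574.8, -38.0, 140.8]
tcp_rot: [3.141, -0.001, 0.901]
contact_force: [-0.8, -0.8, -1.2]
opening: 0.71
```

```bash
python3 go.py 574 -38 222 0.9
python3 - <<'E'
from h import *
ims=[]
for n,w in [("scene",(255,355,150,250)),("side",(280,370,140,240))]:
    im=viewer.grab_frame(n); im=im[w[2]:w[3],w[0]:w[0]+90,::-1]; ims.append(cv2.resize(im,None,fx=4.4,fy=4.4,interpolation=cv2.INTER_CUBIC))
cv2.imwrite("pics/l3.png",np.hstack(ims))
E
```

```text
t 20.5 at [574.8 -38.  140.8] [ 3.1407e+00 -8.0000e-04  9.0120e-01] F [-0.8 -0.8 -1.2] op 0.71 q6 [-0.07  0.41  1.84  0.    0.9  -0.97]
shift [-0.0004 -0.0006 -0.0812] rot [ 0.001 -0.001  0.001]
```

View pics/l3.png

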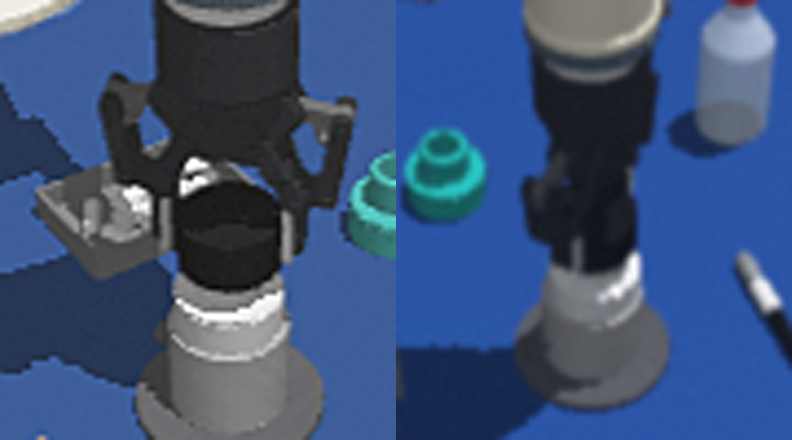

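The cap rises alone and the inner lid stays seated. I keep lifting to about 100 mm.

send_rows(plan=[[[0,0,-0.006],[0,0,0],0.1],[[0,0,-0.016],[0,0,0],0.1],[[0,0,-0.026],[0,0,0],0.1],[[0,0,-0.036],[0,0,0],0.1],[[0,0,-0.046],[0,0,0],0.1]])

```text
clock: 21.02
eef_pos: [575.3, -38.0, 188.6]
tcp_rot: [3.139, -0.002, 0.901]
contact_force: [-0.4, -0.4, -0.4]
opening: 0.707
```

```bash
python3 go.py 574 -38 222 0.9
```

```text
t 21.02 at [575.3 -38.  188.6] [ 3.1394e+00 -1.7000e-03  9.0130e-01] F [-0.4 -0.4 -0.4] op 0.707 q6 [-0.07  0.35  1.8   0.    0.99 -0.97]
shift [-0.0007 -0.001  -0.0334] rot [ 0.002 -0.002  0.001]
```

send_rows(plan=[[[0,0,-0.01],[0,0,0],0.1],[[0,0,-0.02],[0,0,0],0.1],[[0,0,-0.028],[0,0,0],0.1],[[0,0,-0.032],[0,0,0],0.1],[[0,-0.001,-0.033],[0.002,-0.002,0],0.1]])

```text
clock: 21.43
eef_pos: [574.8, -37.5, 222.7]
tcp_rot: [3.14, -0.001, 0.901]
contact_force: [1.4, -0.5, -1.0]
opening: 0.7
```

send_rows(plan=[[[0,0,0],[0,0,0],0.1],[[0,0,0],[0,0,0],0.1],[[0,0,0],[0,0,0],0.1],[[0,0,0],[0,0,0],0.1],[[0,0,0],[0,0,0],0.1]])

```text
clock: 21.85
eef_pos: [574.6, -37.5, 222.3]
tcp_rot: [3.141, -0.0, 0.901]
contact_force: [-0.5, 1.2, -0.3]
opening: 0.704
```

```bash
python3 go.py 574 -38 222 0.9; python3 wl.py m1
python3 - <<'E'
from h import *
s=status.sense(); print(s["qvel"].round(3))
ims=[]
for n,w in [("scene",(255,355,150,250)),("side",(280,370,140,240))]:
    full=viewer.grab_frame(n); im=full[w[2]:w[3],w[0]:w[0]+90,::-1]; ims.append(cv2.resize(im,None,fx=4.4,fy=4.4,interpolation=cv2.INTER_CUBIC))
    for l,pr in [("overcap_center",30.5),("inner_lid_center",32)]:
        for d in viewer.cut_out(l,n)[:3]:
            m=d["mask"]
            if m.sum() and abs(np.nonzero(m)[1].mean()-(306 if n=="scene" else 324))<30:
                ys,xs=np.nonzero(m);B=np.r_[xs.min(),ys.min(),xs.max()+1,ys.max()+1];c=cam(n)
                h=[0,34] if "over" in l else [0,28]
                f=least_squares(lambda p:bb(proj(np.vstack([ring(p[0],p[1],p[2]+z,pr) for z in h]),c))-B,[574,-38,150])
                print(n,l,round(d["p"],2),B,"x,y,zbottom",f.x.round(1),f.fun.round(1))
cv2.imwrite("pics/m2.png",np.hstack(ims)); cv2.imwrite("pics/m3.png",full[:,:,::-1])
E
```

```text
t 21.85 at [574.6 -37.5 222.3] [ 3.1408e+00 -1.0000e-04  9.0110e-01] F [-0.5  1.2 -0.3] op 0.704 q6 [-0.07  0.31  1.77 -0.    1.06 -0.97]
shift [-0.0008 -0.0002  0.0003] rot [ 0.001 -0.     0.001]
t 21.9 [574.7 -37.5 222.3] [ 3.141 -0.     0.901]
[-0.002 -0.002 -0.003 -0.001  0.001 -0.   ]
scene overcap_center 0.87 [293 164 319 190] x,y,zbottom [561.3 -30.5 183.4] [ 0.2 -0.2 -0.2  0.2]
scene inner_lid_center 0.72 [294 202 320 232] x,y,zbottom [646.5 -73.3 142.6] [-1.1  1.2  1.1 -1.1]
side overcap_center 0.73 [318 161 335 183] x,y,zbottom [597.3  76.6  82. ] [-0.9  0.8  0.9 -0.8]
side inner_lid_center 0.83 [314 190 335 214] x,y,zbottom [568.  -85.5 122.8] [-0.6  0.6  0.6 -0.6]
```

View pics/m2.png

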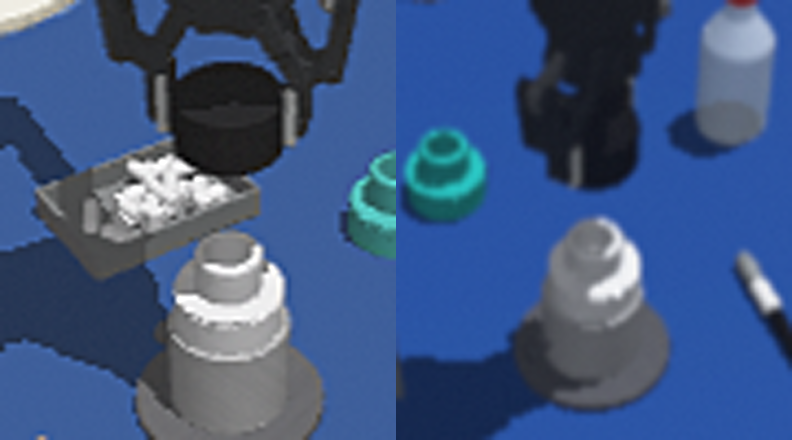

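View pics/m1.png

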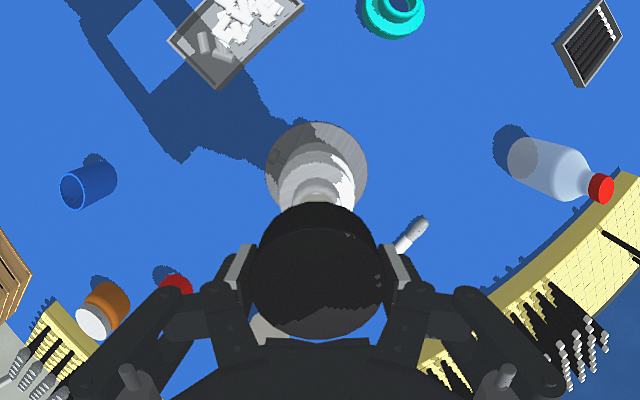

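View pics/m3.png

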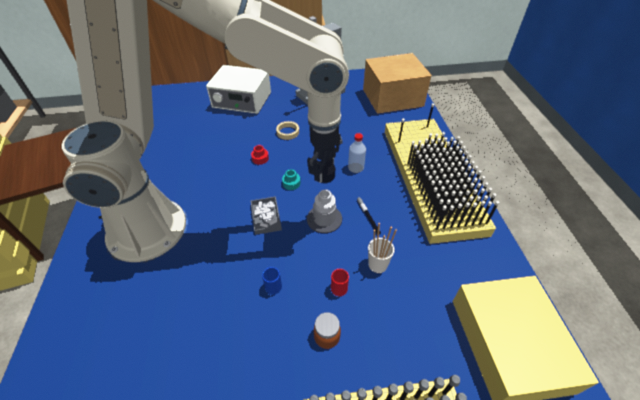

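The cap is held upright about 100 mm up, the inner lid is seated on the pot, and the bystanders look untouched. I hand in.

```bash
python3 -c "
from rig import job
print(job.sign_off())"
```

```text
the job is handed in; nothing more can be done
None
```

I handed the job in at about 22.5 s of the 67 s allowed; no verdict is reported, so the result rests on my own checks.

**What I did:**
- The white liner is standing in the pot.
- The lid set was gripped by its skirt, lowered onto the rim until I felt contact, and let go.
- The overcap alone was then lifted about 100 mm straight up and is still held.

**Last checks:**
- **Liner:** it looked upright and about 22 mm proud of the rim before the lid went on. The floor contact itself was only about 1 N, so I judged its seating from the picture.
- **Lid:** the wrist force changed from -2 to +10 N at the expected height. In the last pictures the inner lid sits flat and centred on the pot.
- **Overcap:** the gripper opening was 0.70 (I expected about 0.69 for 61 mm). The tool is vertical, within about 2 mm of the measured pot axis, and the joints are still.
- **Bystanders:** they look unmoved in the last side and wrist pictures; I did not measure them.

**Disagreement:** my last attempt to fit the cap and lid positions, with height left free, was poorly conditioned and gave scattered values. I ignored it in favour of the pictures and the tool pose.

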